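Hang the humidity logger back in the drying cabinet

TASK

Take the humidity logger out of its reading cradle and hang it by the keyhole in its back on the stud inside the clear drying cabinet: go down through the narrow hatch in the top without touching the hatch frame, press the logger only lightly on the stud and slide it down until you feel the stud drop into the keyhole, then push it on and let it down until it hangs fully home. Let go without dropping it, come out clear of the frame, and leave the jar, the marker and the mouse where they are.

Things in the scene. Friction and masses are not known exactly. Their poses are not given: they have to be found in the camera images.
- logger: Humidity logger: upright white plastic block with display, 26 mm thick (x), 44 mm wide (y), 100 mm tall (z), about 0.16 kg. Origin: centre of its underside; z up; x points out of its back (the display faces -x). Take it across the 44 mm width close to its top: hung, its top is from 4 mm above to 26 mm below the hatch frame's top, and the gripper's body must stay above the frame.
- keyhole (a point): Point on the logger's back face, mid-width, 71.5 mm above its underside: here the stud's head enters the keyhole. Entry hole 17 mm wide, from 63.5 to 79 mm above the underside, in a back wall 3 mm thick with a pocket behind it, 8 mm deep in all; its upper corners taper at 45 degrees into the slot above. The head goes in if it is within 2 mm of this point. Below the hole the back is flat.
- slot_end (a point): Point on the logger's back face, mid-width, 84.5 mm above its underside: upper end of the keyhole's slot, which is 8 mm wide. Hung fully home, the slot's end rests on the stud's shank, so the stud's axis is 2.5 mm below this point. The logger's axes.
- cradle: Reading cradle fixed to the bench: black plastic, 70 x 90 mm foot, 38 mm high, with an upright pocket 30 mm deep (2 mm play each side) in which the logger stands, its underside 8 mm above the bench, its x and y axes along the cradle's. Origin: centre of the cradle's underside. The logger comes out straight up.
- cabinet: Clear acrylic drying cabinet on the bench, fixed, 240 mm (x) by 280 mm (y), 194 mm high. Origin: centre of its underside; z up. In its top near the +x wall is a hatch, its cover (12 mm high) slid open to -x. More than 15 N on the cabinet or anything in it, in any direction, damages it. A tray of vials stands low on its floor at the -x side, clear of the work.
- hatch_frame: Aluminium frame round the hatch, bars 12 mm wide, top 194 mm above the bench. The clear opening is 80 by 134 mm: x = 28 to 108 mm and y = -67 to 67 mm from the cabinet's origin, which is also this body's origin (same axes). Neither logger nor fingers nor arm may touch it.
- rail_mid (a point): Inside the cabinet, on the +x wall, stands an upright slotted aluminium rail 20 x 20 mm, its top 187 mm above the bench. This point, with the cabinet's axes, is on the rail's face (which looks to -x), at x = 95, y = 0, z = 165 mm from the cabinet's origin. The logger hangs with its back to this face, 0 to 2 mm off it, its x axis along the cabinet's x.
- rail_foot (a point): The rail's face at its foot, z = 5 mm. In the rail, at y = 0, is a headed steel stud pointing to -x: shank 5 mm in diameter, 5 mm long, then a flat head 12 mm in diameter, 3 mm thick, front at x = 87 mm of the cabinet. It is clamped anywhere from 150 to 180 mm above the bench (not measured). Pressed to +x, rail and stud give about 1 mm per 3 N; up and down they are rigid.
- jar: Bystander: amber sample jar with white cap, 52 mm in diameter, 62 mm tall. Origin: centre of underside.
- marker: Bystander: marker pen lying on the bench, about 137 mm long along its y, 12 mm thick. Origin: underside, near the middle.
- mouse: Bystander: black computer mouse, 100 x 58 mm, 32 mm high. Origin: centre of underside.

How it is judged:
By the outcome, as a careful person would: the job done as asked, in the order asked, and still so for the second after the job is handed in, with the robot touching nothing.
It also fails if it takes over 67 s, if anything falls off the work surface, if the arm or the gripper's body presses on something with over 40 N, if the wrist force passes 120 N, or if a joint passes its speed limit or range.

ROBOT

A 6-joint arm with a two-finger parallel gripper is mounted at the origin on the work surface. World frame = base frame: x ahead of the robot, y to its left, z up, the work surface at z = 0. Lengths are in m, angles in degrees, forces in N, time in s.
With the tool pointing down it reaches from about 0.25 to 0.725 m from the base axis. Payload 9.7 kg.
Tool frame: the origin (TCP) lies at the very end of the fingers, on their centre line; the grasp point (between the pads) lies 19 mm behind it (bot.grip_point_offset is the z of the grasp point in the tool frame, in m); z points along the fingers, x is the direction in which the jaws open and shut, and the axes are right-handed (so a half turn about z gives the same grasp; the last joint's range is limited). The gripper opens to 85 mm and grips with 20 to 120 N. Pads are 22 mm wide; open, the fingers measure 114 mm over their backs; the gripper's body (76 mm by 85 mm) begins 54 mm behind the grasp point. The pads swing forward as they close: fully open they stand 13 mm farther back than shut.
Start: joints at [67.724, 4.979, 10.078, 95.1, 0, 90], TCP at [0.208, 0.509, 0.231] pointing down, gripper open.
Joint ranges: [-179.16, 179.16], [-48.56, 103.87], [-65.8, 70.77], [-126.05, 130.52], [-82.76, 87.17], [-180, 180]. Speed limits (degrees/s): [127.2, 127.2, 147.25, 180, 180, 180].

INTERFACE

Orientations are given as [roll, pitch, yaw] about the fixed x, y, z axes, in that order (R = Rz(yaw) Ry(pitch) Rx(roll)).
In Python, from workcell import get_obs, viewer, job_done, bot gives the robot as it stands.
- The arm moves only by the shell command python3 -m handwheel 'ROWS' [FORCE]. ROWS is JSON, a list of rows, each a list of 5 numbers: the closure, from 0 (fully open) to 1 (shut), then the shift along the world's x, y, z in m, then the turn about the world's z in degrees. A call has 1 to 5 rows; each row is the pose to reach, as a shift and turn from the pose measured when the call began; what a row does not reach only later rows make up. A row lasts 1/10 s, in which the tool goes at most 50 mm and 8.59 degrees, less where a joint would pass 70% of its speed; a pose out of reach is approached as far as the arm can. A call with a gripper value outside its range is refused whole. The fingers move at their own pace and stop on an object; FORCE is the grip in N (left out, the last holds). Time passes only in rows, so rows that repeat a pose let the fingers close. It gives the time, the measured TCP pose, the force and the opening at its end, in the units of the state.
- get_obs(): the state, without advancing time (a new reading comes with each control period).
- viewer.camera(name): name is "scene" or "top" or "wrist"; returns a dict with "color" (400x640x3 uint8, blue, green, red), "K" (3x3 intrinsics, pixels), "origin" and "orientation" of the camera in the world. Camera axes: x right, y down, z forward; pixel columns grow to the right and rows downward; lengths in m; the calibration is good to about 2 mm. A picture is of the moment at which its call begins. There is no depth.
- job_done(): hands the job in, once; it reports no verdict.
The state is a dict: "time": time; "q": joint angles; "qd": joint speeds; "joint_efforts": joint torques, N m; "ee_pos": TCP position; "tcp_rot": TCP orientation; "wrist_force": force on the tool from outside, world axes, zero at the start; "torque": the same for the moment, N m; "opening": finger opening in m.
Only numpy, scipy, OpenCV 4.12 (cv2) and the standard library are available. Lean on these libraries where they do the work, as an engineer would, in place of code of your own. Each camera call takes 0.05 s, during which the arm holds its last target.

## Working session

There is one attempt and no reset: what is moved stays moved. The work goes in short steps, Python scripts to look and compute and a shell command to move; the robot and the scene stay as the last step left them, time stands still between calls to the robot, and variables do not carry over. Pictures are saved under pics/ and viewed, and the job is handed in when it is done.

```bash
mkdir -p pics; ls; python3 - <<'E'
from workcell import get_obs, viewer, bot
import cv2
print(get_obs(), bot.grip_point_offset)
for n in("scene","top","wrist"):
    c=viewer.camera(n); cv2.imwrite(f"pics/{n}0.png",c["color"]); print(n,c["K"],c["origin"],c["orientation"])
E
```

```text
pics
{'time': 0.0, 'q': array([6.77232493e+01, 5.00992172e+00, 1.00340831e+01, 9.50981916e+01,
       8.31693239e-04, 8.99983416e+01]), 'qd': array([ 0.00567137,  0.00606486, -0.03236506, -0.03654961, -0.00146017,
        0.0515732 ]), 'joint_efforts': array([ 5.52146521e-04, -5.20388067e+01,  4.64802110e+01,  1.63085887e-02,
        1.81069081e-04, -2.50092619e-06]), 'ee_pos': array([0.20840607, 0.50874531, 0.23059104]), 'tcp_rot': array([-1.79999166e+02,  7.40301831e-02,  6.77249077e+01]), 'wrist_force': array([-0.2722349 , -0.01791709, -0.20613352]), 'torque': array([ 0.02005967,  0.02488052, -0.04279135]), 'opening': 0.08507424146402467} -0.0187
scene [[462.71636223   0.         315.55996378]
 [  0.         462.71636223 191.58797447]
 [  0.           0.           1.        ]] [ 1.02832487 -0.50588071  1.00448809] [-143.84460678   -0.753309     38.98677187]
top [[382.90709168   0.         326.99305336]
 [  0.         382.90709168 198.7974757 ]
 [  0.           0.           1.        ]] [ 0.45249661 -0.00281855  0.96700878] [-169.42582942   -1.00965945  -91.09717012]
wrist [[336.50932881   0.         318.28244809]
 [  0.         336.50932881 204.48250482]
 [  0.           0.           1.        ]] [0.14702549 0.53257108 0.37311183] [1.65018221e+02 3.45212670e-02 6.77050109e+01]
```

View pics/scene0.png

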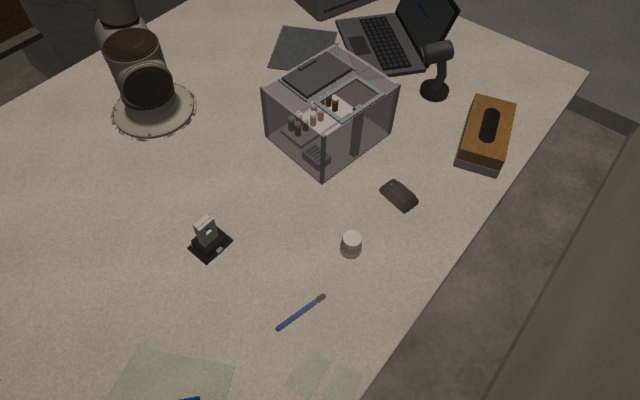

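View pics/top0.png

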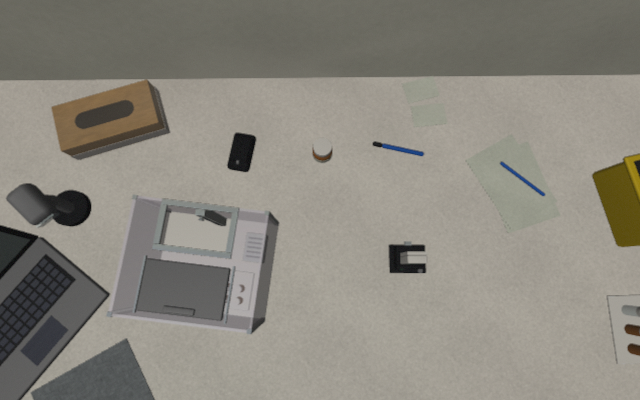

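View pics/wrist0.png

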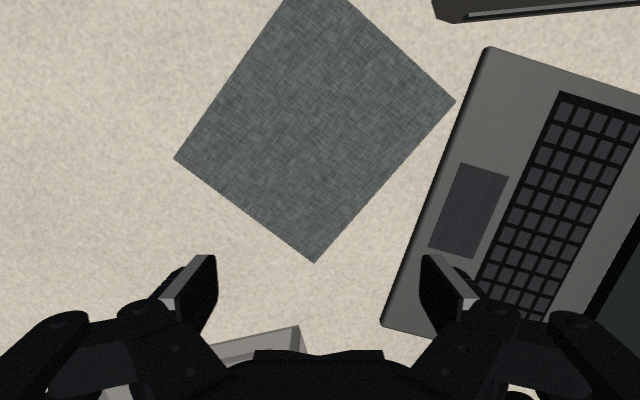

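The scene camera shows the cradle with the logger at about (208,237) and the cabinet around (330,110). The top view shows the cradle at (407,258) and the hatch frame at (157-238, 203-253). I'll enlarge both.

```bash
python3 - <<'E'
import cv2
t=cv2.imread("pics/top0.png"); s=cv2.imread("pics/scene0.png")
cv2.imwrite("pics/a.png",cv2.resize(t[180:345,100:290],None,fx=4,fy=3.6,interpolation=cv2.INTER_CUBIC))
cv2.imwrite("pics/b.png",cv2.resize(t[230:290,375:445],None,fx=8,fy=8,interpolation=cv2.INTER_CUBIC))
cv2.imwrite("pics/c.png",cv2.resize(s[205:270,180:240],None,fx=8,fy=8,interpolation=cv2.INTER_CUBIC))
cv2.imwrite("pics/d.png",cv2.resize(s[40:190,250:410],None,fx=4,fy=4,interpolation=cv2.INTER_CUBIC))
E
```

```text
(no output)
```

View pics/a.png

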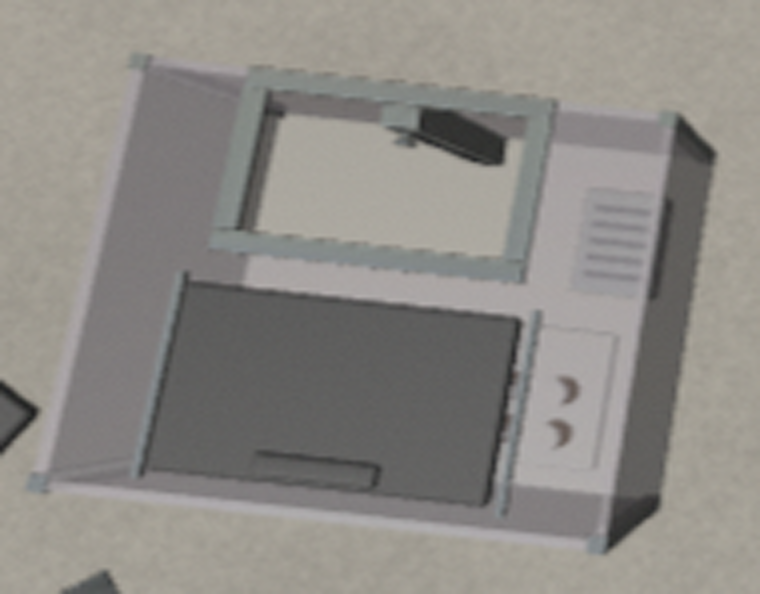

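View pics/b.png

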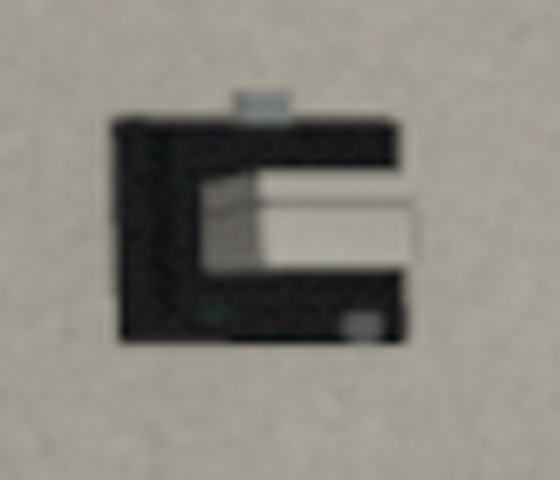

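View pics/c.png

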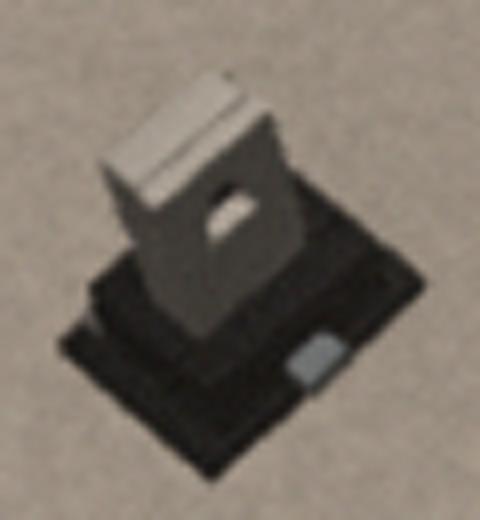

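View pics/d.png

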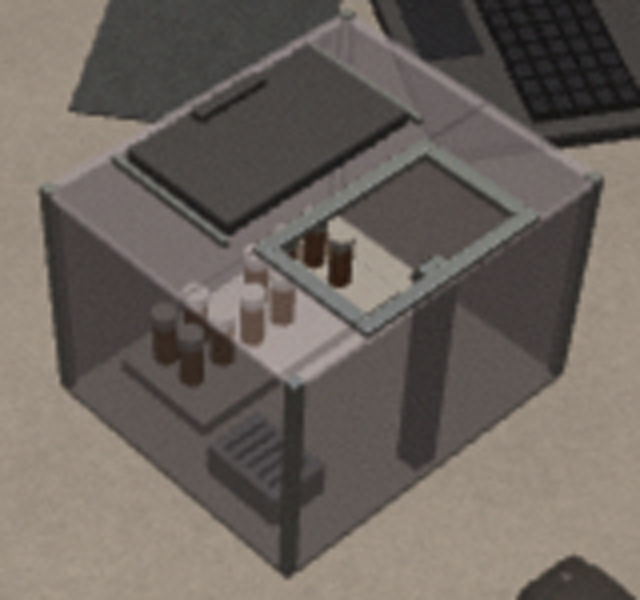

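```bash
cat > h.py <<'E'
import numpy as np, cv2
from scipy.spatial.transform import Rotation as R
def ray(c,uv):
    uv=np.atleast_2d(uv).astype(float)
    d=np.c_[uv,np.ones(len(uv))]@np.linalg.inv(c["K"]).T
    return np.array(c["origin"]), d@R.from_euler("xyz",c["orientation"],degrees=True).as_matrix().T
def onz(c,uv,z):
    o,d=ray(c,uv); return o+d*((z-o[2])/d[:,2])[:,None]
def proj(c,p):
    p=np.atleast_2d(p)
    q=(p-c["origin"])@R.from_euler("xyz",c["orientation"],degrees=True).as_matrix()
    q=q@np.array(c["K"]).T; return q[:,:2]/q[:,2:]
def tri(c1,u1,c2,u2):
    A=[];b=[]
    for c,u in((c1,u1),(c2,u2)):
        o,d=ray(c,u); d=d[0]/np.linalg.norm(d[0]); P=np.eye(3)-np.outer(d,d); A.append(P); b.append(P@o)
    return np.linalg.solve(sum(A),sum(b))
def fit2(model,pts):
    "rigid 2D fit: returns t,yaw,residuals"
    m=np.array(model,float);p=np.array(pts)[:,:2]; mc=m.mean(0);pc=p.mean(0)
    a=m-mc;b=p-pc; th=np.arctan2((a[:,0]*b[:,1]-a[:,1]*b[:,0]).sum(),(a*b).sum())
    Rm=np.array([[np.cos(th),-np.sin(th)],[np.sin(th),np.cos(th)]])
    t=pc-Rm@mc; return t,np.degrees(th),(p-(m@Rm.T+t))*1e3
E
python3 - <<'E'
from h import *
from workcell import viewer
T=viewer.camera("top");S=viewer.camera("scene")
np.set_printoptions(precision=4,suppress=True)
a=lambda l:np.array([[100+(x+.5)/4-.5,180+(y+.5)/3.6-.5] for x,y in l])
d=lambda l:np.array([[250+(x+.5)/4-.5,40+(y+.5)/4-.5] for x,y in l])
# outer frame, cabinet coords: top image: left=+y, up=+x
fo=[[.12,.079],[.12,-.079],[.016,-.079],[.016,.079]]
for nm,c,p in(("top",T,a([(250,68),(555,100),(522,281),(210,246)])),("scene",S,d([(536,216),(366,334),(257,246),(428,144)]))):
    w=onz(c,p,.194); print(nm,w[:,:2]); print(fit2(fo,w))
# cabinet top corners
fc=[[.12,.14],[.12,-.14],[-.12,-.14],[-.12,.14]]
for nm,c,p in(("top",T,a([(137,60),(671,117),(598,546),(38,484)])),("scene",S,d([(596,180),(292,385),(48,188),(346,16)]))):
    print(nm,fit2(fc,onz(c,p,.19)))
b=lambda l:np.array([[375+(x+.5)/8-.5,230+(y+.5)/8-.5] for x,y in l])
e=lambda l:np.array([[180+(x+.5)/8-.5,205+(y+.5)/8-.5] for x,y in l])
ft=[[.013,.022],[.013,-.022],[-.013,-.022],[-.013,.022]]
print("logger top",fit2(ft,onz(T,b([(257,170),(411,170),(408,265),(262,268)]),.108)))
print("logger scene",fit2(ft,onz(S,e([(270,112),(147,200),(103,162),(218,74)]),.108)))
ff=[[.035,.045],[.035,-.045],[-.035,-.045],[-.035,.045]]
print("foot scene",fit2(ff[:3],onz(S,e([(427,284),(211,482),(58,343)]),.008)))
print("keyhole tri?")
E
```

```text
top [[0.6024 0.3169]
 [0.5815 0.1617]
 [0.4805 0.1756]
 [0.5025 0.3307]]
(array([0.4744, 0.2555]), np.float64(-7.87407957014611), array([[-1.6573, -0.4694],
       [-0.8958,  0.8146],
       [ 1.0906,  0.5563],
       [ 1.4625, -0.9015]]))
scene [[0.6026 0.3155]
 [0.5821 0.1613]
 [0.4823 0.1789]
 [0.5079 0.3278]]
(array([0.4765, 0.2561]), np.float64(-8.673434388598007), array([[-4.3986, -0.6479],
       [-1.111 ,  1.3888],
       [ 1.8896,  3.2856],
       [ 3.62  , -4.0265]]))
top (array([0.4741, 0.2556]), np.float64(-7.837815214734618), array([[-3.3116, -1.7154],
       [-2.4186,  2.6275],
       [ 3.0736,  2.8986],
       [ 2.6566, -3.8107]]))
scene (array([0.4756, 0.255 ]), np.float64(-8.28487229515216), array([[-3.0667, -2.4798],
       [-2.7491,  3.2936],
       [ 3.7878,  3.6448],
       [ 2.0279, -4.4585]]))
logger top (array([ 0.4779, -0.2177]), np.float64(-1.1702877445135507), array([[ 0.2358, -0.8149],
       [ 0.3448, -0.0267],
       [ 0.1864,  2.0292],
       [-0.7671, -1.1876]]))
logger scene (array([ 0.48  , -0.2193]), np.float64(-4.490382244193253), array([[-2.0796,  0.2467],
       [-3.8158,  1.671 ],
       [ 3.1133,  0.3298],
       [ 2.7821, -2.2475]]))
foot scene (array([ 0.4806, -0.2199]), np.float64(-1.7563544599690888), array([[-0.6894, -0.9245],
       [ 0.6927,  0.0745],
       [-0.0034,  0.85  ]]))
keyhole tri?
```

The top view gives the hatch and cabinet at about (0.4745, 0.2556) with yaw −7.9°, and the logger at about (0.479, −0.219) with yaw about −1.5°. I'll move over the hatch and measure it again with the wrist camera.

```bash
python3 -m handwheel '[[0,0.02,-0.01,0.04,3],[0,0.05,-0.03,0.07,6],[0,0.09,-0.055,0.07,9],[0,0.13,-0.08,0.07,12],[0,0.17,-0.11,0.07,14.4]]'
python3 -m handwheel '[[0,0.045,-0.03,0,0],[0,0.09,-0.06,0,0],[0,0.135,-0.09,0,0],[0,0.18,-0.12,0,0],[0,0.21,-0.15,0,0]]'
python3 -m handwheel '[[0,0.01,-0.01,0,0],[0,0.01,-0.01,0,0],[0,0.01,-0.01,0,0]]'
python3 - <<'E'
from workcell import viewer,get_obs
import cv2,pickle
c=viewer.camera("wrist");cv2.imwrite("pics/w1.png",c["color"]);pickle.dump(c,open("w1.pkl","wb"))
o=get_obs();print(o["ee_pos"],o["tcp_rot"],c["origin"],o["time"])
E
```

```text
time: 0.75
ee_pos: [0.3798, 0.3981, 0.3009]
tcp_rot: [180.0, 0.0, 82.3]
wrist_force: [0.8, 1.4, 0.2]
opening: 0.0852
time: 1.25
ee_pos: [0.5839, 0.2535, 0.3004]
tcp_rot: [-180.0, 0.0, 82.3]
wrist_force: [-0.3, 1.4, 0.4]
opening: 0.0853
time: 1.55
ee_pos: [0.5936, 0.2438, 0.3002]
tcp_rot: [-179.9, 0.0, 82.3]
wrist_force: [-1.0, -0.4, 0.2]
opening: 0.0856
[0.59321196 0.24429192 0.3005967 ] [-1.79979311e+02  2.04727972e-03  8.23395903e+01] [0.52800937 0.25147831 0.44270835] 1.6
```

View pics/w1.png

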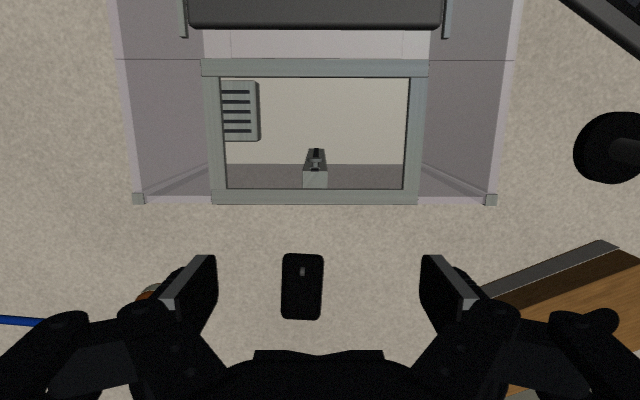

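The wrist view shows the hatch frame at (201-428, 59-205), with the rail top and stud at about (315,165). I'll zoom in for corner and stud pixels.

```bash
python3 - <<'E'
import cv2
t=cv2.imread("pics/w1.png")
cv2.imwrite("pics/w1a.png",cv2.resize(t[50:212,195:435],None,fx=3.3,fy=3.3,interpolation=cv2.INTER_CUBIC))
cv2.imwrite("pics/w1b.png",cv2.resize(t[140:195,285:345],None,fx=10,fy=10,interpolation=cv2.INTER_CUBIC))
E
```

```text
(no output)
```

View pics/w1a.png

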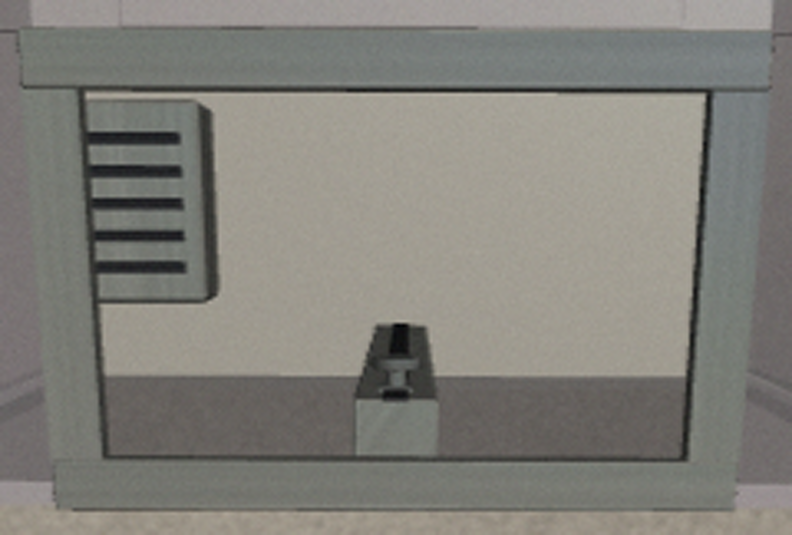

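View pics/w1b.png

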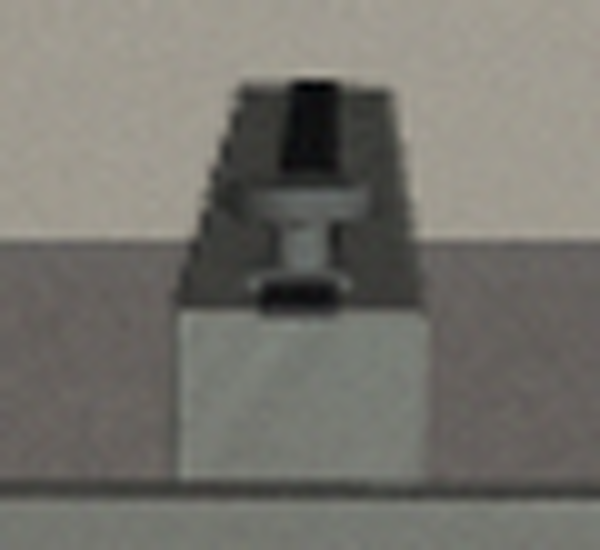

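```bash
python3 - <<'E'
from h import *
import pickle
np.set_printoptions(precision=4,suppress=True)
c=pickle.load(open("w1.pkl","rb"))
a=lambda l:np.array([[195+(x+.5)/3.3-.5,50+(y+.5)/3.3-.5] for x,y in l])
b=lambda l:np.array([[285+(x+.5)/10-.5,140+(y+.5)/10-.5] for x,y in l])
o=[[.016,-.079],[.016,.079],[.12,.079],[.12,-.079]]; i=[[.028,-.067],[.028,.067],[.108,.067],[.108,-.067]]
w=onz(c,a([(19,30),(771,31),(735,508),(55,508),(78,88),(711,90),(687,459),(105,458)]),.194)
t,y,r=fit2(o+i,w);print(t,y);print(r)
Rm=R.from_euler("z",y,degrees=True).as_matrix()[:2,:2]
rl=onz(c,b([(180,305),(428,305)]),.187)[:,:2];print("rail edge in cab",(rl-t)@Rm)
for z in(.15,.155,.16,.165,.17,.175,.18):
    P=[[.087,0,z+.006],[.09,0,z+.006],[.087,-.006,z],[.087,.006,z],[.095,0,z+.0025]]
    W=[np.r_[Rm@p[:2]+t,p[2]] for p in np.array(P)]
    uv=(proj(c,W)-[285,140]+.5)*10-.5
    print(z,uv.round(0).tolist())
E
```

```text
[0.4744 0.2561] -7.8182936964961876
[[ 0.8931  0.8028]
 [ 0.6262 -0.9047]
 [-0.7608 -0.2633]
 [-0.484   0.1911]
 [ 0.1244  0.3092]
 [ 0.2217 -0.4902]
 [-0.3366 -0.2084]
 [-0.284   0.5635]]
rail edge in cab [[ 0.0947 -0.0092]
 [ 0.0947  0.0098]]
0.15 [[304.0, 157.0], [304.0, 193.0], [235.0, 149.0], [374.0, 149.0], [304.0, 245.0]]
0.155 [[303.0, 164.0], [303.0, 200.0], [233.0, 156.0], [374.0, 156.0], [304.0, 254.0]]
0.16 [[303.0, 171.0], [303.0, 208.0], [232.0, 163.0], [375.0, 163.0], [303.0, 262.0]]
0.165 [[302.0, 179.0], [302.0, 216.0], [230.0, 170.0], [376.0, 170.0], [303.0, 271.0]]
0.17 [[301.0, 187.0], [301.0, 224.0], [228.0, 177.0], [376.0, 177.0], [302.0, 280.0]]
0.175 [[301.0, 195.0], [301.0, 233.0], [226.0, 185.0], [377.0, 185.0], [301.0, 290.0]]
0.18 [[300.0, 203.0], [300.0, 242.0], [224.0, 193.0], [378.0, 193.0], [301.0, 300.0]]
```

The hatch and cabinet are now at (0.4744, 0.2560) with yaw −7.8°, and the stud is about 0.169 m up. Next I'll look at the logger the same way.

```bash
python3 -m handwheel '[[0,-0.005,-0.04,0,2],[0,-0.012,-0.085,0,4],[0,-0.02,-0.13,0,6],[0,-0.026,-0.175,0,6],[0,-0.032,-0.22,0,6]]'
python3 -m handwheel '[[0,-0.005,-0.045,-0.01,0],[0,-0.012,-0.09,-0.02,0],[0,-0.02,-0.135,-0.03,0],[0,-0.026,-0.18,-0.04,0],[0,-0.032,-0.22,-0.05,0]]'
python3 -m handwheel '[[0,0.005,-0.015,0,0],[0,0.005,-0.015,0,0],[0,0.005,-0.015,0,0]]'
python3 - <<'E'
from workcell import viewer,get_obs
import cv2,pickle
c=viewer.camera("wrist");cv2.imwrite("pics/w2.png",c["color"]);pickle.dump(c,open("w2.pkl","wb"))
o=get_obs();print(o["ee_pos"],o["tcp_rot"],c["origin"],o["time"])
E
```

```text
time: 2.1
ee_pos: [0.5599, 0.0244, 0.3013]
tcp_rot: [180.0, -0.0, 88.5]
wrist_force: [0.5, -0.3, -0.0]
opening: 0.0853
time: 2.6
ee_pos: [0.5273, -0.1959, 0.2517]
tcp_rot: [179.9, 0.0, 88.6]
wrist_force: [0.9, -0.9, 0.4]
opening: 0.0853
time: 2.9
ee_pos: [0.5326, -0.2095, 0.2523]
tcp_rot: [179.8, -0.0, 88.7]
wrist_force: [-0.1, 0.7, 0.2]
opening: 0.0857
[ 0.53270964 -0.20922196  0.25235487] [1.79825077e+02 4.67301575e-03 8.87046828e+01] [ 0.46591237 -0.20904364  0.39455819] 2.95
```

View pics/w2.png

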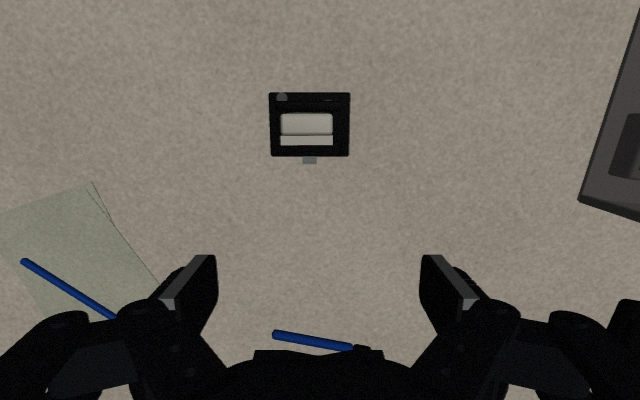

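The cradle is at (270-350, 93-156) and the logger top at (280-333, 113-145). I'll segment both by brightness.

```bash
python3 - <<'E'
from h import *
import pickle
np.set_printoptions(precision=4,suppress=True)
c=pickle.load(open("w2.pkl","rb"))
im=c["color"]
cv2.imwrite("pics/w2a.png",cv2.resize(im[85:170,260:360],None,fx=7,fy=7,interpolation=cv2.INTER_CUBIC))
g=im.max(2)
m=np.zeros_like(g);m[85:170,260:360]=(g<50)[85:170,260:360]*255
m=cv2.morphologyEx(m,cv2.MORPH_CLOSE,np.ones((41,41)))
k,_=cv2.findContours(m,0,2);k=max(k,key=cv2.contourArea);r=cv2.minAreaRect(k);print("cradle",r)
for z in(.0,.008,.038):
  p=onz(c,cv2.boxPoints(r),z);print(z,p[:,:2].mean(0),p[:,:2].tolist())
roi=np.zeros_like(g);roi[105:150,274:342]=(g>90)[105:150,274:342]*255
n,l,s,_=cv2.connectedComponentsWithStats(roi);print(s[1:])
k,_=cv2.findContours(roi,0,2)
r=cv2.minAreaRect(np.vstack([q for q in k if cv2.contourArea(q)>30]));print("logger",r)
p=onz(c,cv2.boxPoints(r),.108)[:,:2];print(p.mean(0),p, np.linalg.norm(np.diff(p,axis=0),axis=1))
E
```

```text
cradle ((309.0, 124.0), (62.0, 80.0), 90.0)
0.0 [ 0.4783 -0.2197] [[0.44279184293962925, -0.26322831971255745], [0.4448922782469506, -0.17407820036413324], [0.5137763915450211, -0.17405861861182656], [0.5115661470107457, -0.26748871833055543]]
0.008 [ 0.478  -0.2195] [[0.44326063117680287, -0.26212967969461404], [0.44531847838762834, -0.17478715416838372], [0.5128059082201585, -0.17476796945261222], [0.5106404782570232, -0.2663036951391709]]
0.038 [ 0.4771 -0.2187] [[0.4450185870662039, -0.2580097796273264], [0.4469167289151697, -0.17744573093432306], [0.5091665957519235, -0.1774280351055585], [0.5071692204305639, -0.26185985817147883]]
[[ 281  114   52   20 1020]
 [ 280  135   53   10  489]]
logger ((306.0, 129.0), (30.0, 52.0), 90.0)
[ 0.4784 -0.2194] [[ 0.4657 -0.2404]
 [ 0.4667 -0.1976]
 [ 0.4911 -0.1979]
 [ 0.4901 -0.2417]] [0.0428 0.0244 0.0437]
```

View pics/w2a.png

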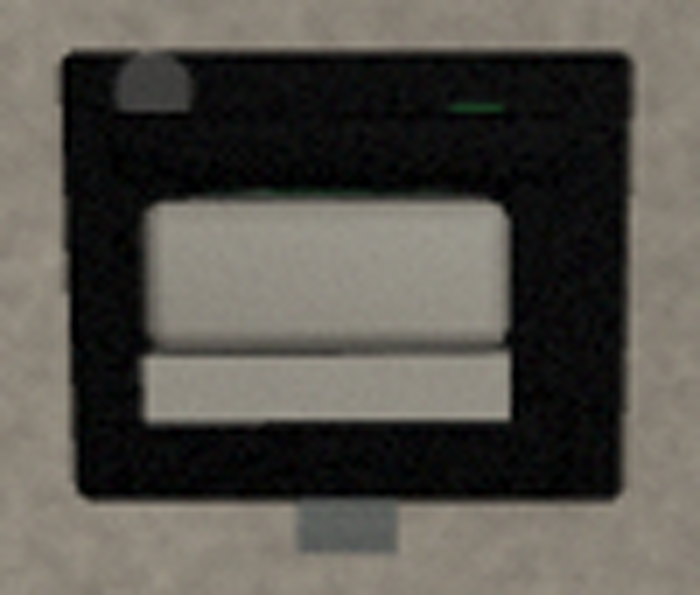

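Logger: centre (0.4786, −0.2195), yaw −1.3°, already aligned with the tool. I'll go above it, then down.

```bash
python3 -m handwheel '[[0,-0.027,-0.005,-0.02,0],[0,-0.054,-0.0103,-0.05,0],[0,-0.054,-0.0103,-0.09,0],[0,-0.054,-0.0103,-0.12,0],[0,-0.054,-0.0103,-0.12,0]]'
python3 -m handwheel '[[0,0,0,0,0]]'
python3 - <<'E'
from workcell import viewer,get_obs
import cv2,pickle
c=viewer.camera("wrist");cv2.imwrite("pics/w3.png",c["color"])
o=get_obs();print(o["ee_pos"],o["tcp_rot"],o["wrist_force"],o["time"])
E
```

```text
time: 3.45
ee_pos: [0.4772, -0.2172, 0.129]
tcp_rot: [-179.9, -0.1, 88.8]
wrist_force: [0.4, -0.6, 0.8]
opening: 0.0856
time: 3.55
ee_pos: [0.4778, -0.2162, 0.1305]
tcp_rot: [-179.9, -0.1, 88.9]
wrist_force: [0.5, 0.2, 0.4]
opening: 0.0852
[ 0.47783679 -0.2162306   0.130517  ] [-1.79950150e+02 -1.20388095e-01  8.89160011e+01] [ 0.47133665  0.15858336 -1.23261787] 3.6
```

View pics/w3.png

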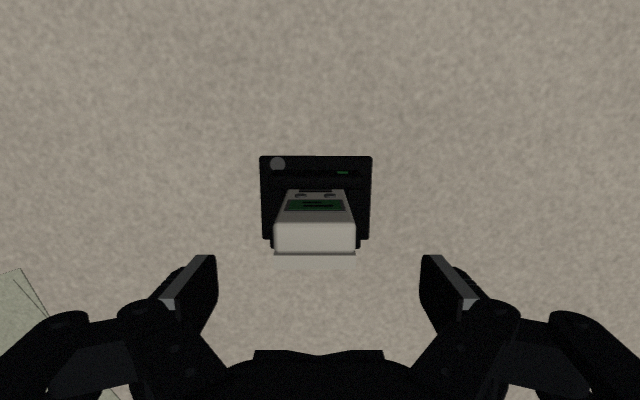

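```bash
python3 -m handwheel '[[0,0.0008,-0.003,0,-0.2],[0,0.0008,-0.003,-0.02,-0.2],[0,0.0008,-0.003,-0.04,-0.2],[0,0.0008,-0.003,-0.055,-0.2],[0,0.0008,-0.003,-0.055,-0.2]]'
python3 - <<'E'
from workcell import viewer,get_obs
import cv2,pickle
c=viewer.camera("scene");cv2.imwrite("pics/s4.png",cv2.resize(c["color"][150:280,130:290],None,fx=4,fy=4,interpolation=cv2.INTER_CUBIC))
c=viewer.camera("wrist");cv2.imwrite("pics/w4.png",c["color"])
o=get_obs();print(o["ee_pos"],o["tcp_rot"],o["wrist_force"],o["time"])
E
```

```text
time: 4.1
ee_pos: [0.4782, -0.219, 0.0744]
tcp_rot: [-179.8, -0.2, 88.7]
wrist_force: [0.0, -1.0, -0.6]
opening: 0.0856
[ 0.47897362 -0.21934714  0.07634558] [-1.79978623e+02 -1.08141259e-01  8.87181963e+01] [-0.23440732 -0.19390334  1.13128108] 4.2
```

View pics/w4.png

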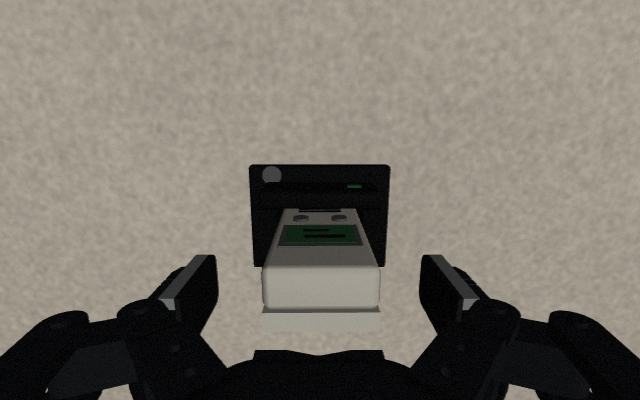

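View pics/s4.png

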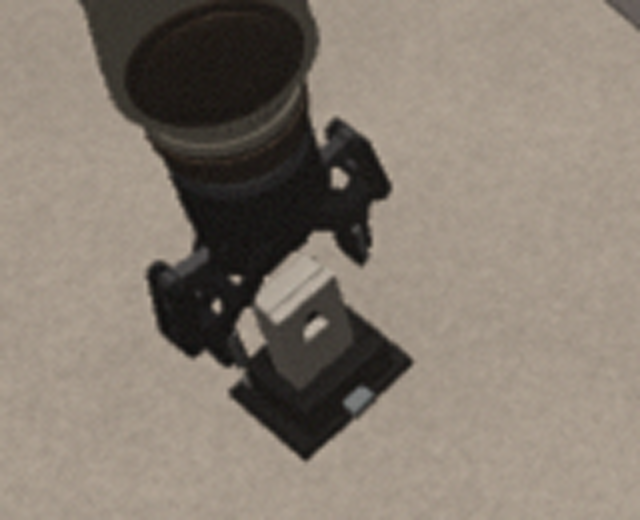

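The logger is centred between the pads, at columns 262–380 against the finger centre at 319. Closing now.

```bash
python3 -m handwheel '[[0.3,0,0,0,0],[0.4,0,0,0,0],[0.5,0,0,0,0],[0.6,0,0,0,0],[0.7,0,0,0,0]]' 45
python3 -m handwheel '[[0.8,0,0,0,0],[0.8,0,0,0,0],[0.8,0,0,0,0]]'
python3 - <<'E'
from workcell import viewer,get_obs
import cv2,pickle
c=viewer.camera("wrist");cv2.imwrite("pics/w5.png",c["color"])
o=get_obs();print(o["ee_pos"],o["tcp_rot"],o["wrist_force"],o["opening"],o["time"])
E
```

```text
time: 4.7
ee_pos: [0.4794, -0.2195, 0.0772]
tcp_rot: [179.9, -0.1, 88.7]
wrist_force: [0.4, 1.6, 5.1]
opening: 0.043
time: 5.0
ee_pos: [0.4794, -0.2195, 0.0773]
tcp_rot: [179.9, -0.1, 88.7]
wrist_force: [-0.0, 0.9, 1.9]
opening: 0.0437
[ 0.47940151 -0.21949566  0.07723023] [ 1.79943037e+02 -8.26009642e-02  8.87172439e+01] [0.216457   0.01618577 1.6516405 ] 0.043450310185351095 5.05
```

View pics/w5.png

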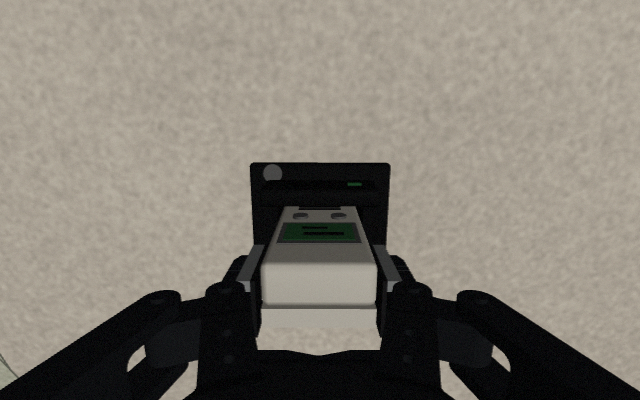

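Gripped, opening 43.5 mm. Lifting straight up.

```bash
python3 -m handwheel '[[0.8,0,0,0.01,0],[0.8,0,0,0.02,0],[0.8,0,0,0.03,0],[0.8,0,0,0.04,0],[0.8,0,0,0.06,0]]'
python3 -m handwheel '[[0.8,0,0,0.03,0],[0.8,0,0,0.07,0],[0.8,0,0,0.11,0],[0.8,0,0,0.15,0],[0.8,0,0,0.19,0]]'
python3 -m handwheel '[[0.8,0,0,0,0],[0.8,0,0,0,0],[0.8,0,0,0,0]]'
python3 - <<'E'
from workcell import viewer,get_obs
import cv2,pickle
c=viewer.camera("scene");cv2.imwrite("pics/s6.png",c["color"]);pickle.dump(c,open("s6.pkl","wb"))
cv2.imwrite("pics/s6a.png",cv2.resize(c["color"][100:260,110:290],None,fx=4,fy=3.7,interpolation=cv2.INTER_CUBIC))
c=viewer.camera("wrist");cv2.imwrite("pics/w6.png",c["color"]);pickle.dump(c,open("w6.pkl","wb"))
o=get_obs();print(o["ee_pos"],o["tcp_rot"],o["wrist_force"],o["opening"],o["time"])
E
```

```text
time: 5.55
ee_pos: [0.4789, -0.2193, 0.1373]
tcp_rot: [-180.0, -0.1, 88.7]
wrist_force: [0.9, -1.1, -1.9]
opening: 0.0431
time: 6.05
ee_pos: [0.4785, -0.2191, 0.3298]
tcp_rot: [180.0, -0.1, 88.7]
wrist_force: [1.7, -0.7, -1.5]
opening: 0.0431
time: 6.35
ee_pos: [0.4784, -0.219, 0.3288]
tcp_rot: [-180.0, -0.1, 88.7]
wrist_force: [0.8, -0.1, -1.0]
opening: 0.0437
[ 0.47822796 -0.21898153  0.32842258] [-1.79904010e+02 -1.44681927e-01  8.87187309e+01] [-0.53277399 -0.51616182 -1.7220734 ] 0.04348771205860335 6.45
```

View pics/s6a.png

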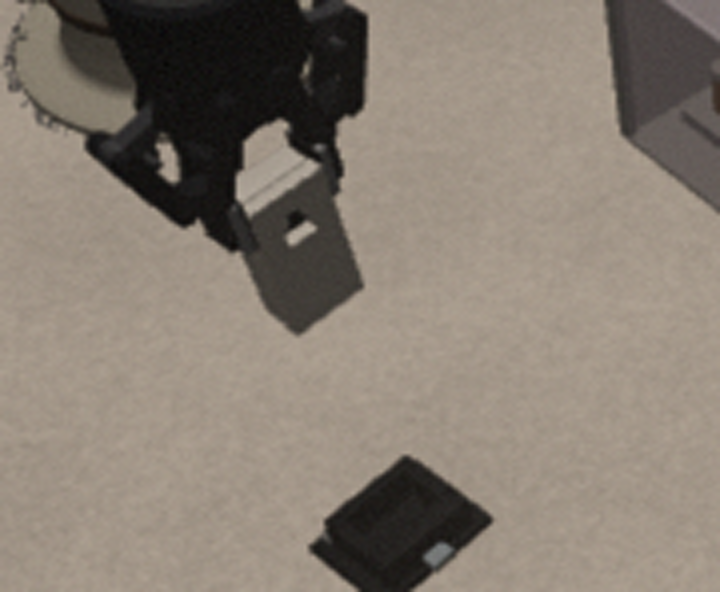

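View pics/w6.png

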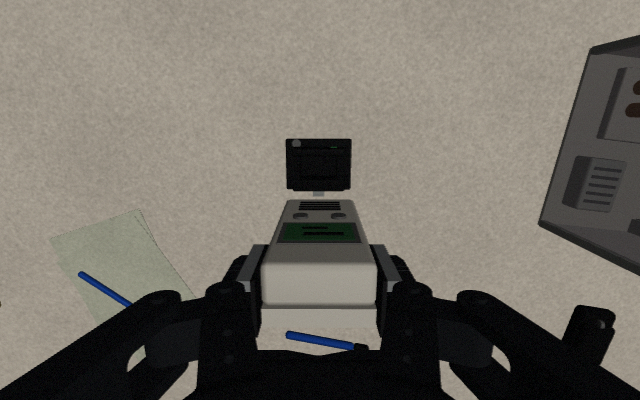

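The logger is held upright. From the wrist view I'll measure its offset from the TCP in hand, using the top face at rows 262–330 and columns 261–379.

```bash
python3 - <<'E'
from h import *
import pickle
c=pickle.load(open("w6.pkl","rb"));im=c["color"]
cv2.imwrite("pics/w6a.png",cv2.resize(im[190:350,240:400],None,fx=4.5,fy=3.7,interpolation=cv2.INTER_CUBIC))
s=pickle.load(open("s6.pkl","rb"))["color"]
cv2.imwrite("pics/s6b.png",cv2.resize(s[130:200,155:215],None,fx=10,fy=8.5,interpolation=cv2.INTER_CUBIC))
E
```

```text
(no output)
```

View pics/w6a.png

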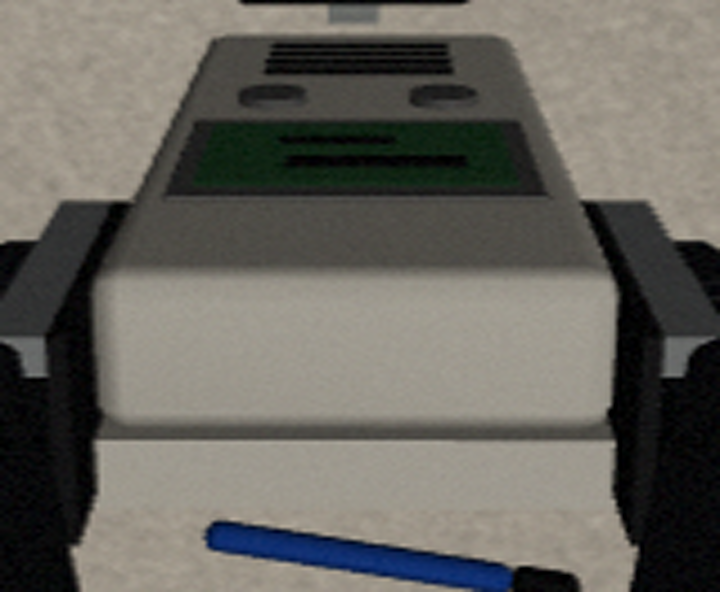

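View pics/s6b.png

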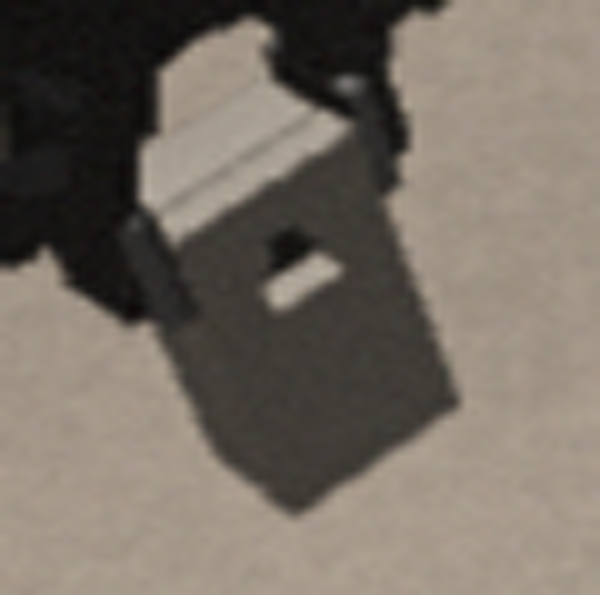

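```bash
python3 - <<'E'
from h import *
import pickle
np.set_printoptions(precision=4,suppress=True)
c=pickle.load(open("w6.pkl","rb"));s=pickle.load(open("s6.pkl","rb"))
tcp=np.array([0.4783,-0.219,.3285]); zb=tcp[2]-.0692
th=np.radians(-1.3);Rm=np.array([[np.cos(th),-np.sin(th)],[np.sin(th),np.cos(th)]])
rel=lambda p:((p[:,:2]-tcp[:2])@Rm)*1e3
w=lambda l:np.array([[240+(x+.5)/4.5-.5,190+(y+.5)/3.7-.5] for x,y in l])
S=lambda l:np.array([[155+(x+.5)/10-.5,130+(y+.5)/8.5-.5] for x,y in l])
print("wrist back top",rel(onz(c,w([(97,511),(613,511)]),zb+.1)))
print("wrist front top",rel(onz(c,w([(95,272),(615,272)]),zb+.1)))
print("scene back top",rel(onz(s,S([(178,243),(352,127)]),zb+.1)))
print("scene back bottom",rel(onz(s,S([(297,517),(460,403)]),zb)))
E
```

```text
wrist back top [[ 12.1635 -22.8779]
 [ 12.255   20.7771]]
wrist front top [[-14.5065 -21.8736]
 [-14.4489  19.7621]]
scene back top [[ 12.8893 -21.761 ]
 [ 11.2024  20.6292]]
scene back bottom [[ 12.1721 -21.1712]
 [ 10.9859  22.5336]]
```

In hand, the logger's back is 12 mm ahead of the TCP, it is centred to within 1 mm, and it is upright. Carrying it to hover over the hatch.

```bash
python3 -m handwheel '[[0.8,0.003,0.025,0,-1],[0.8,0.01,0.065,0,-3],[0.8,0.016,0.105,0,-5],[0.8,0.022,0.145,0,-6.5],[0.8,0.028,0.185,0,-6.5]]'
python3 -m handwheel '[[0.8,0.007,0.04,0,0],[0.8,0.013,0.08,0,0],[0.8,0.019,0.12,0,0],[0.8,0.025,0.16,0,0],[0.8,0.031,0.2,0,0]]'
python3 -m handwheel '[[0.8,0,0.035,0,0],[0.8,0,0.07,0,0],[0.8,0,0.08,0,0],[0.8,0,0.08,0,0],[0.8,0,0.08,0,0]]'
python3 - <<'E'
from workcell import get_obs
o=get_obs();print(o["ee_pos"],o["tcp_rot"],o["wrist_force"],o["opening"],o["time"])
E
```

```text
time: 6.95
ee_pos: [0.5058, -0.0325, 0.3274]
tcp_rot: [-179.8, -0.1, 82.1]
wrist_force: [0.6, -0.4, -0.9]
opening: 0.0437
time: 7.45
ee_pos: [0.5365, 0.1692, 0.3264]
tcp_rot: [-179.7, -0.1, 82.2]
wrist_force: [1.1, -0.5, -1.1]
opening: 0.0433
time: 7.95
ee_pos: [0.5364, 0.2484, 0.326]
tcp_rot: [-179.7, -0.0, 82.1]
wrist_force: [-0.7, -0.4, -1.2]
opening: 0.044
[0.53636539 0.24842878 0.32596388] [-1.79691599e+02 -4.66139843e-02  8.21498188e+01] [-0.65467578 -0.36237586 -1.20580385] 0.04404936452363033 7.95
```

```bash
cat >> h.py <<'E'
CT=np.array([0.4744,0.2560]);CY=-7.8
def status():
    from workcell import get_obs
    o=get_obs();th=np.radians(CY);Rm=np.array([[np.cos(th),-np.sin(th)],[np.sin(th),np.cos(th)]])
    p=(o["ee_pos"][:2]-CT)@Rm*1e3; f=np.r_[o["wrist_force"][:2]@Rm,o["wrist_force"][2]]
    print(f"t={o['time']:.2f} cab tcp x={p[0]:.1f} y={p[1]:.1f} z={o['ee_pos'][2]*1e3:.1f} back x={p[0]+12.1:.1f} under={o['ee_pos'][2]*1e3-69.2:.1f} yaw={o['tcp_rot'][2]:.2f} Fcab={f.round(1)} M={np.round(o['torque'],2)} open={o['opening']*1e3:.1f}")
E
python3 -m handwheel '[[0.8,0.0015,-0.0006,-0.01,0],[0.8,0.0015,-0.0006,-0.02,0],[0.8,0.0015,-0.0006,-0.03,0],[0.8,0.0015,-0.0006,-0.035,0],[0.8,0.0015,-0.0006,-0.035,0]]'
python3 - <<'E'
from h import *
from workcell import viewer
status()
for n in("scene","top","wrist"):
    c=viewer.camera(n)["color"]
    if n!="wrist": c=c[20:200,230:420] if n=="scene" else c[160:340,100:290]; c=cv2.resize(c,None,fx=3.3,fy=3.3,interpolation=cv2.INTER_CUBIC)
    cv2.imwrite(f"pics/h_{n}.png",c)
E
```

```text
time: 8.45
ee_pos: [0.5378, 0.2466, 0.2906]
tcp_rot: [-179.7, -0.0, 82.1]
wrist_force: [0.0, -0.2, -1.2]
opening: 0.0432
t=8.45 cab tcp x=64.1 y=-0.8 z=290.6 back x=76.2 under=221.4 yaw=82.07 Fcab=[ 0.1 -0.2 -1.2] M=[-0.   -0.04 -0.01] open=43.2
```

View pics/h_scene.png

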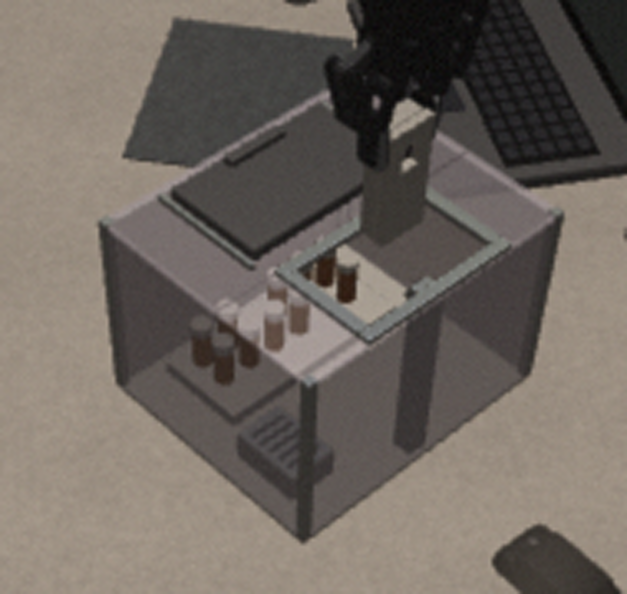

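View pics/h_wrist.png

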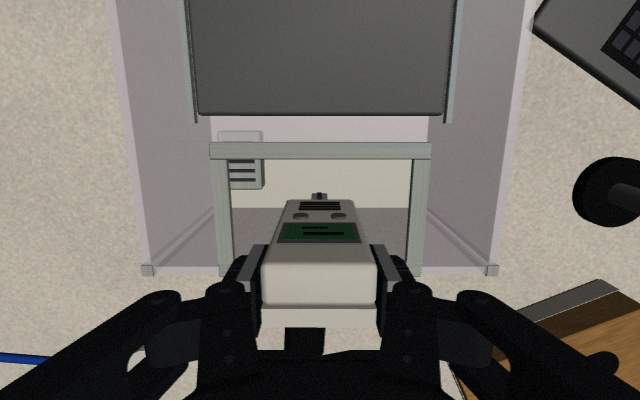

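The hover looks right. The frame, stud (319,195) and logger (261–380) are nearly coaxial, so I'll check the lateral offset precisely before going in.

```bash
python3 - <<'E'
import cv2
t=cv2.imread("pics/h_wrist.png")
cv2.imwrite("pics/ha.png",cv2.resize(t[180:265,270:370],None,fx=8,fy=7,interpolation=cv2.INTER_CUBIC))
cv2.imwrite("pics/hb.png",cv2.resize(t[255:365,250:390],None,fx=5.5,fy=5.4,interpolation=cv2.INTER_CUBIC))
E
```

```text
(no output)
```

View pics/ha.png

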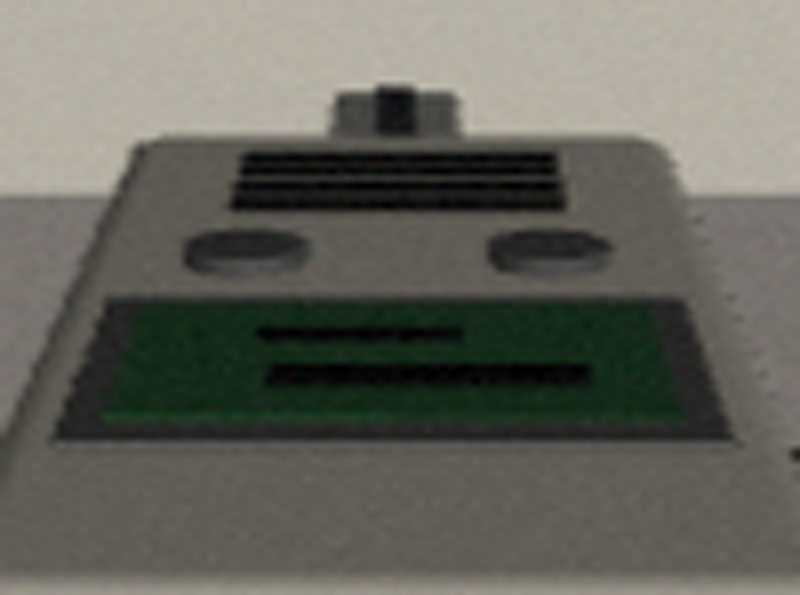

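View pics/hb.png

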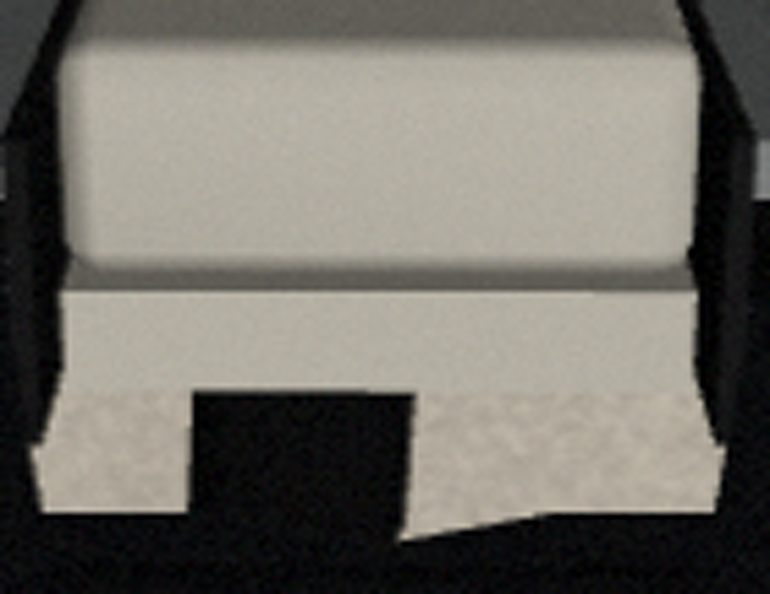

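```bash
python3 - <<'E'
from h import *
from workcell import viewer
c=viewer.camera("wrist");th=np.radians(CY);Rm=np.array([[np.cos(th),-np.sin(th)],[np.sin(th),np.cos(th)]])
np.set_printoptions(precision=1,suppress=True)
def cab(p): return np.c_[(p[:,:2]-CT)@Rm,p[:,2]]*1e3
A=lambda l:np.array([[270+(x+.5)/8-.5,180+(y+.5)/7-.5] for x,y in l])
B=lambda l:np.array([[250+(x+.5)/5.5-.5,255+(y+.5)/5.4-.5] for x,y in l])
o,d=ray(c,A([(331,120),(461,120)])); oc=cab(o[None])[0]; dc=np.c_[d[:,:2]@Rm,d[:,2]]
print("rail on x=95:",oc+dc*((95-oc[0])/dc[:,0])[:,None])
print("logger back top",cab(onz(c,B([(62,385),(697,385)]),.2214+.1)))
print("logger front bottom",cab(onz(c,A([(133,142),(672,142)]),.2214)))
print("cam",oc)
status()
E
```

```text
rail on x=95: [[95.  -9.8 30. ]
 [95.  10.3 30.2]]
logger back top [[ 76.5 -23.2 321.4]
 [ 76.6  21.1 321.4]]
logger front bottom [[ 51.5 -21.9 221.4]
 [ 51.6  22.1 221.4]]
cam [ -1.3  -1.2 434.4]
t=8.65 cab tcp x=64.2 y=0.3 z=291.6 back x=76.3 under=222.4 yaw=82.13 Fcab=[ 0.4 -0.2 -2.4] M=[-0. -0.  0.] open=43.2
```

Rail centre is at y=+0.25 and the logger at about −0.5, so I'll add 0.6 mm and descend with the back still 11 mm short of the stud head.

```bash
python3 -m handwheel '[[0.8,0,0.0006,-0.015,0],[0.8,0,0.0006,-0.03,0],[0.8,0,0.0006,-0.045,0],[0.8,0,0.0006,-0.06,0],[0.8,0,0.0006,-0.07,0]]'
python3 -c "
from h import *;status()"
python3 -m handwheel '[[0.8,0,0,-0.01,0],[0.8,0,0,-0.018,0],[0.8,0,0,-0.026,0],[0.8,0,0,-0.026,0],[0.8,0,0,-0.026,0]]'
python3 - <<'E'
from h import *
from workcell import viewer
status()
for n in("scene","wrist"):
    c=viewer.camera(n)["color"]
    if n!="wrist": c=c[20:200,230:420] if n=="scene" else c[160:340,100:290]; c=cv2.resize(c,None,fx=3.3,fy=3.3,interpolation=cv2.INTER_CUBIC)
    cv2.imwrite(f"pics/i_{n}.png",c)
status()
E
```

```text
time: 9.15
ee_pos: [0.5379, 0.2481, 0.2209]
tcp_rot: [-179.7, -0.1, 82.1]
wrist_force: [-0.9, 0.3, -1.8]
opening: 0.0435
t=9.15 cab tcp x=64.0 y=0.8 z=220.9 back x=76.1 under=151.7 yaw=82.13 Fcab=[-0.9  0.2 -1.8] M=[-0.    0.02 -0.04] open=43.5
time: 9.65
ee_pos: [0.5379, 0.2481, 0.1951]
tcp_rot: [-179.7, -0.1, 82.1]
wrist_force: [0.1, 0.3, -0.7]
opening: 0.0432
t=9.65 cab tcp x=64.0 y=0.8 z=195.1 back x=76.1 under=125.9 yaw=82.13 Fcab=[ 0.1  0.3 -0.7] M=[ 0.   -0.03  0.04] open=43.2
t=9.75 cab tcp x=64.2 y=0.9 z=195.5 back x=76.3 under=126.3 yaw=82.13 Fcab=[ 0.7  0.1 -1.1] M=[-0.   -0.02 -0.02] open=43.4
```

View pics/i_scene.png

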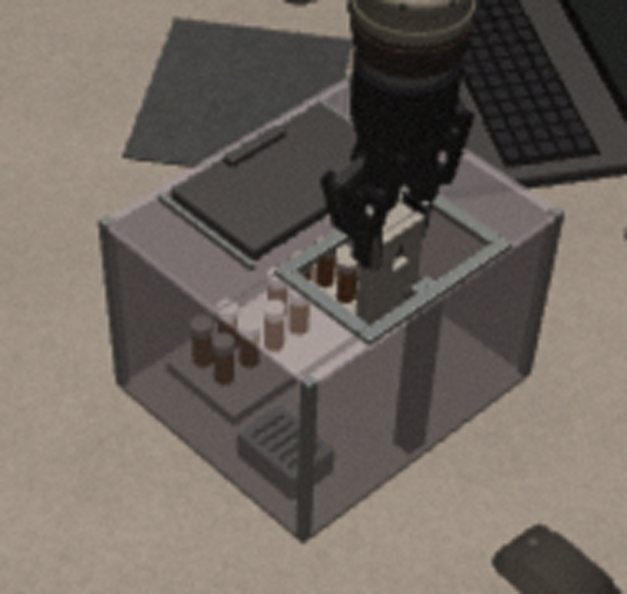

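View pics/i_wrist.png

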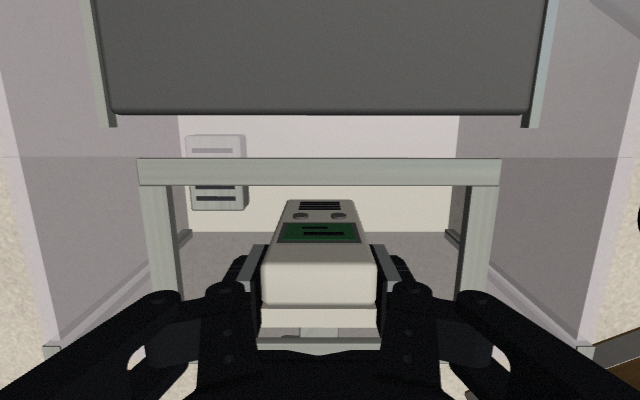

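Inside the hatch with clearance, and the rail top at cols 300–339 is centred on the logger. I'll take an averaged force baseline and then approach the stud.

```bash
cat >> h.py <<'E'
def avg(n=6):
    from workcell import get_obs,viewer
    th=np.radians(CY);Rm=np.array([[np.cos(th),-np.sin(th)],[np.sin(th),np.cos(th)]]);L=[]
    for i in range(n):
        o=get_obs();L.append(np.r_[(o["ee_pos"][:2]-CT)@Rm*1e3,o["ee_pos"][2]*1e3,o["wrist_force"][:2]@Rm,o["wrist_force"][2]])
        if i<n-1: viewer.camera("top")
    m=np.mean(L,0);s=np.std(L,0)
    print(f"t={o['time']:.2f} tcp x={m[0]:.2f} y={m[1]:.2f} z={m[2]:.2f} back={m[0]+12.1:.1f} under={m[2]-69.2:.1f} yaw={o['tcp_rot'][2]:.2f} F={m[3:].round(2)} sd={s.round(2)}")
E
python3 -c "
from h import *;avg(8)"
python3 -m handwheel '[[0.8,0.002,-0.0003,0,0],[0.8,0.004,-0.0006,0,0],[0.8,0.006,-0.0008,0,0],[0.8,0.0079,-0.0011,0,0],[0.8,0.0079,-0.0011,0,0]]'
python3 -c "
from h import *;avg(6)"
```

```text
t=10.10 tcp x=64.14 y=0.90 z=195.31 back=76.2 under=126.1 yaw=82.13 F=[ 0.15 -0.04 -1.47] sd=[0.05 0.04 0.18 0.4  0.37 0.54]
time: 10.6
ee_pos: [0.5461, 0.247, 0.1949]
tcp_rot: [-179.7, -0.1, 82.1]
wrist_force: [-0.6, -0.0, -2.3]
opening: 0.0433
t=10.85 tcp x=72.08 y=0.80 z=194.98 back=84.2 under=125.8 yaw=82.13 F=[-0.08  0.28 -1.64] sd=[0.11 0.01 0.05 0.7  0.51 0.54]
```

```bash
python3 -m handwheel '[[0.8,0.0008,-0.0001,0,0],[0.8,0.0015,-0.0002,0,0],[0.8,0.0015,-0.0002,0,0]]'
python3 -c "
from h import *;avg(5)"
python3 -m handwheel '[[0.8,0.0008,-0.0001,0,0],[0.8,0.001,-0.0001,0,0],[0.8,0.001,-0.0001,0,0]]'
python3 -c "
from h import *;avg(5)"
```

```text
time: 11.15
ee_pos: [0.5474, 0.2468, 0.195]
tcp_rot: [-179.7, -0.1, 82.1]
wrist_force: [-0.1, -0.6, -1.7]
opening: 0.0434
t=11.35 tcp x=73.52 y=0.83 z=195.05 back=85.6 under=125.9 yaw=82.13 F=[-0.11 -0.22 -2.18] sd=[0.03 0.02 0.01 0.15 0.37 0.41]
time: 11.65
ee_pos: [0.5484, 0.2467, 0.195]
tcp_rot: [-179.7, -0.1, 82.1]
wrist_force: [-0.8, -0.0, -1.9]
opening: 0.0431
t=11.85 tcp x=74.51 y=0.86 z=195.05 back=86.6 under=125.8 yaw=82.13 F=[ 0.09 -0.4  -1.86] sd=[0.02 0.01 0.02 0.58 0.45 0.14]
```

```bash
python3 -m handwheel '[[0.8,0.0008,-0.0001,0,0],[0.8,0.001,-0.0001,0,0],[0.8,0.001,-0.0001,0,0]]'
python3 -c "
from h import *;avg(4)"
python3 -m handwheel '[[0.8,0.0008,-0.0001,0,0],[0.8,0.001,-0.0001,0,0],[0.8,0.001,-0.0001,0,0]]'
python3 -c "
from h import *;avg(4)"
```

```text
time: 12.15
ee_pos: [0.5493, 0.2466, 0.1951]
tcp_rot: [-179.7, -0.1, 82.1]
wrist_force: [-0.5, -0.4, -0.9]
opening: 0.0435
t=12.30 tcp x=75.46 y=0.89 z=195.06 back=87.6 under=125.9 yaw=82.14 F=[-0.21 -0.13 -0.96] sd=[0.01 0.   0.01 0.43 0.37 0.47]
time: 12.6
ee_pos: [0.5501, 0.2466, 0.195]
tcp_rot: [-179.7, -0.1, 82.1]
wrist_force: [-2.8, -0.3, -0.7]
opening: 0.0433
t=12.75 tcp x=76.28 y=0.92 z=195.05 back=88.4 under=125.8 yaw=82.14 F=[-2.79 -0.55 -0.53] sd=[0.02 0.01 0.01 0.37 0.12 0.28]
```

Light contact at −2.8 N. Sliding down now, coarse at first.

```bash
python3 -m handwheel '[[0.8,0,0,-0.0015,0],[0.8,0,0,-0.003,0],[0.8,0,0,-0.0045,0],[0.8,0,0,-0.006,0],[0.8,0,0,-0.006,0]]'
python3 -c "
from h import *;avg(3)"
python3 -m handwheel '[[0.8,0,0,-0.0015,0],[0.8,0,0,-0.003,0],[0.8,0,0,-0.0045,0],[0.8,0,0,-0.006,0],[0.8,0,0,-0.006,0]]'
python3 -c "
from h import *;avg(3)"
```

```text
time: 13.25
ee_pos: [0.55, 0.2465, 0.1887]
tcp_rot: [-179.7, -0.1, 82.1]
wrist_force: [-2.5, 1.6, -2.3]
opening: 0.0433
t=13.35 tcp x=76.20 y=0.89 z=188.67 back=88.3 under=119.5 yaw=82.14 F=[-2.23  0.88 -3.05] sd=[0.02 0.01 0.   0.37 0.66 0.5 ]
time: 13.85
ee_pos: [0.5499, 0.2465, 0.1824]
tcp_rot: [-179.7, -0.0, 82.1]
wrist_force: [-2.4, 1.0, -2.7]
opening: 0.0433
t=13.95 tcp x=76.11 y=0.85 z=182.38 back=88.2 under=113.2 yaw=82.14 F=[-2.66  0.05 -2.52] sd=[0.02 0.   0.   0.3  0.45 0.16]
```

```bash
python3 -m handwheel '[[0.8,0.0001,0,-0.001,0],[0.8,0.0001,0,-0.002,0],[0.8,0.0001,0,-0.003,0],[0.8,0.0001,0,-0.003,0]]'
python3 -c "
from h import *;avg(3)"
python3 -m handwheel '[[0.8,0.0001,0,-0.001,0],[0.8,0.0001,0,-0.002,0],[0.8,0.0001,0,-0.003,0],[0.8,0.0001,0,-0.003,0]]'
python3 -c "
from h import *;avg(3)"
python3 -m handwheel '[[0.8,0.0001,0,-0.001,0],[0.8,0.0001,0,-0.002,0],[0.8,0.0001,0,-0.003,0],[0.8,0.0001,0,-0.003,0]]'
python3 -c "
from h import *;avg(3)"
```

```text
time: 14.35
ee_pos: [0.55, 0.2465, 0.1793]
tcp_rot: [-179.6, -0.0, 82.1]
wrist_force: [-2.2, 0.3, -1.3]
opening: 0.0434
t=14.45 tcp x=76.19 y=0.85 z=179.27 back=88.3 under=110.1 yaw=82.14 F=[-2.72  0.08 -1.74] sd=[0.   0.   0.01 0.36 0.09 0.41]
time: 14.85
ee_pos: [0.5501, 0.2465, 0.1761]
tcp_rot: [-179.6, -0.0, 82.1]
wrist_force: [-2.3, 0.9, -2.4]
opening: 0.0432
t=14.95 tcp x=76.23 y=0.86 z=176.09 back=88.3 under=106.9 yaw=82.14 F=[-2.29  0.3  -1.54] sd=[0.02 0.01 0.01 0.21 0.2  0.68]
time: 15.35
ee_pos: [0.5501, 0.2465, 0.1729]
tcp_rot: [-179.6, -0.0, 82.1]
wrist_force: [-2.9, 0.7, -1.5]
opening: 0.0434
t=15.45 tcp x=76.28 y=0.86 z=172.94 back=88.4 under=103.7 yaw=82.14 F=[-2.67  0.02 -1.79] sd=[0.01 0.02 0.   0.23 0.36 0.32]
```

Still pressing at about −2.6 N. Now 1 mm steps.

```bash
for i in 1; do :; done
python3 -m handwheel '[[0.8,0.0001,0,-0.001,0],[0.8,0.0001,0,-0.001,0]]'; python3 -c "
from h import *;avg(3)"
python3 -m handwheel '[[0.8,0.0001,0,-0.001,0],[0.8,0.0001,0,-0.001,0]]'; python3 -c "
from h import *;avg(3)"
python3 -m handwheel '[[0.8,0.0001,0,-0.001,0],[0.8,0.0001,0,-0.001,0]]'; python3 -c "
from h import *;avg(3)"
```

```text
time: 15.65
ee_pos: [0.5502, 0.2465, 0.1719]
tcp_rot: [-179.6, -0.0, 82.1]
wrist_force: [-2.8, 0.5, -1.0]
opening: 0.0431
t=15.75 tcp x=76.36 y=0.86 z=171.87 back=88.5 under=102.7 yaw=82.14 F=[-2.71  0.24 -1.12] sd=[0.01 0.02 0.01 0.09 0.18 0.11]
time: 15.95
ee_pos: [0.5503, 0.2465, 0.1707]
tcp_rot: [-179.6, -0.0, 82.1]
wrist_force: [-1.5, 1.5, -1.1]
opening: 0.0432
t=16.05 tcp x=76.51 y=0.86 z=170.74 back=88.6 under=101.5 yaw=82.14 F=[-1.64  0.49 -1.35] sd=[0.01 0.01 0.02 0.44 0.68 0.35]
time: 16.25
ee_pos: [0.5507, 0.2464, 0.1696]
tcp_rot: [-179.6, -0.0, 82.1]
wrist_force: [0.1, 0.3, -1.6]
opening: 0.0431
t=16.35 tcp x=76.88 y=0.82 z=169.66 back=89.0 under=100.5 yaw=82.13 F=[-0.4   0.1  -1.81] sd=[0.04 0.01 0.05 0.3  0.25 0.16]
```

Force fell to about 0 at TCP z≈170, so the stud dropped in and must be near z≈170.5. I'll go down 1.5 mm more to centre it, then push gently.

```bash

python3 -m handwheel '[[0.8,0,0,-0.001,0],[0.8,0,0,-0.0015,0],[0.8,0,0,-0.0015,0]]'; python3 -c "
from h import *;avg(3)"
python3 -m handwheel '[[0.8,0.001,-0.0001,0,0],[0.8,0.001,-0.0001,0,0]]'; python3 -c "
from h import *;avg(3)"
python3 -m handwheel '[[0.8,0.001,-0.0001,0,0],[0.8,0.001,-0.0001,0,0]]'; python3 -c "
from h import *;avg(3)"
```

```text
time: 16.65
ee_pos: [0.5506, 0.2464, 0.1681]
tcp_rot: [-179.6, -0.0, 82.1]
wrist_force: [0.1, 0.0, -2.1]
opening: 0.0434
t=16.75 tcp x=76.83 y=0.82 z=168.16 back=88.9 under=99.0 yaw=82.13 F=[-0.12 -0.54 -1.9 ] sd=[0.01 0.   0.05 0.55 0.48 0.17]
time: 16.95
ee_pos: [0.5518, 0.2463, 0.1682]
tcp_rot: [-179.6, -0.0, 82.1]
wrist_force: [-0.3, -1.4, -1.8]
opening: 0.0434
t=17.05 tcp x=77.90 y=0.87 z=168.20 back=90.0 under=99.0 yaw=82.13 F=[-0.02 -0.31 -1.86] sd=[0.04 0.01 0.01 0.14 0.8  0.11]
time: 17.25
ee_pos: [0.5528, 0.2462, 0.1682]
tcp_rot: [-179.6, -0.0, 82.1]
wrist_force: [0.5, -0.5, -1.0]
opening: 0.0436
t=17.35 tcp x=78.95 y=0.89 z=168.19 back=91.0 under=99.0 yaw=82.13 F=[ 0.2  -0.29 -1.03] sd=[0.03 0.01 0.01 0.28 0.41 0.23]
```

```bash

python3 -m handwheel '[[0.8,0.001,-0.0001,0,0],[0.8,0.002,-0.0003,0,0],[0.8,0.002,-0.0003,0,0]]'; python3 -c "
from h import *;avg(3)"
python3 -m handwheel '[[0.8,0.001,-0.0002,0,0],[0.8,0.001,-0.0002,0,0]]'; python3 -c "
from h import *;avg(3)"
python3 -m handwheel '[[0.8,0.0007,-0.0001,0,0],[0.8,0.0007,-0.0001,0,0]]'; python3 -c "
from h import *;avg(3)"
```

```text
time: 17.65
ee_pos: [0.5548, 0.2458, 0.1682]
tcp_rot: [-179.6, -0.0, 82.1]
wrist_force: [0.0, -0.1, -0.9]
opening: 0.0436
t=17.75 tcp x=81.00 y=0.85 z=168.15 back=93.1 under=99.0 yaw=82.13 F=[-0.02 -0.37 -1.17] sd=[0.05 0.01 0.01 0.47 0.52 0.32]
time: 17.95
ee_pos: [0.5558, 0.2456, 0.1681]
tcp_rot: [-179.6, -0.0, 82.1]
wrist_force: [-0.3, 1.4, -1.4]
opening: 0.0434
t=18.05 tcp x=82.04 y=0.79 z=168.15 back=94.1 under=98.9 yaw=82.12 F=[-0.15  0.61 -1.66] sd=[0.03 0.01 0.03 0.88 0.62 0.25]
time: 18.25
ee_pos: [0.5565, 0.2455, 0.1681]
tcp_rot: [-179.6, -0.0, 82.1]
wrist_force: [0.9, 0.3, -1.5]
opening: 0.0435
t=18.35 tcp x=82.73 y=0.77 z=168.13 back=94.8 under=98.9 yaw=82.12 F=[ 0.61  0.02 -1.55] sd=[0.02 0.01 0.01 0.48 0.38 0.33]
```

```bash

python3 -m handwheel '[[0.8,0.0006,-0.0001,0,0],[0.8,0.0006,-0.0001,0,0]]'; python3 -c "
from h import *;avg(4)"
python3 -m handwheel '[[0.8,0.0006,-0.0001,0,0],[0.8,0.0006,-0.0001,0,0]]'; python3 -c "
from h import *;avg(4)"
```

```text
time: 18.55
ee_pos: [0.557, 0.2454, 0.1681]
tcp_rot: [-179.6, -0.0, 82.1]
wrist_force: [-0.7, 1.3, -2.3]
opening: 0.0435
t=18.70 tcp x=83.26 y=0.77 z=168.14 back=95.4 under=98.9 yaw=82.13 F=[-0.95  0.26 -1.7 ] sd=[0.01 0.02 0.01 0.22 0.65 0.46]
time: 18.9
ee_pos: [0.5574, 0.2454, 0.1681]
tcp_rot: [-179.6, -0.0, 82.1]
wrist_force: [-1.4, 0.9, -1.6]
opening: 0.0435
t=19.05 tcp x=83.73 y=0.76 z=168.14 back=95.8 under=98.9 yaw=82.13 F=[-1.96  0.13 -1.14] sd=[0.01 0.01 0.02 0.34 0.36 0.39]
```

It contacts the face at 95.4, so it is fully on. I'll ease back 0.9 mm and lower it; the expected rest is at TCP z≈157.7.

```bash

python3 -m handwheel '[[0.8,-0.0009,0.0001,0,0],[0.8,-0.0009,0.0001,-0.001,0],[0.8,-0.0009,0.0001,-0.002,0],[0.8,-0.0009,0.0001,-0.003,0],[0.8,-0.0009,0.0001,-0.003,0]]'; python3 -c "
from h import *;avg(4)"
python3 -m handwheel '[[0.8,0,0,-0.001,0],[0.8,0,0,-0.002,0],[0.8,0,0,-0.003,0],[0.8,0,0,-0.003,0]]'; python3 -c "
from h import *;avg(4)"
```

```text
time: 19.55
ee_pos: [0.5566, 0.2454, 0.1649]
tcp_rot: [-179.6, 0.0, 82.1]
wrist_force: [0.3, -0.3, -1.2]
opening: 0.0435
t=19.70 tcp x=82.87 y=0.69 z=165.02 back=95.0 under=95.8 yaw=82.13 F=[ 0.13  0.01 -1.06] sd=[0.02 0.02 0.09 0.24 0.21 0.22]
time: 20.1
ee_pos: [0.5565, 0.2454, 0.1619]
tcp_rot: [-179.6, 0.0, 82.1]
wrist_force: [-0.5, 0.6, -2.2]
opening: 0.0435
t=20.25 tcp x=82.86 y=0.70 z=162.04 back=95.0 under=92.8 yaw=82.13 F=[-0.23  0.4  -1.56] sd=[0.03 0.02 0.1  0.49 0.57 0.58]
```

```bash

python3 -m handwheel '[[0.8,0,0,-0.001,0],[0.8,0,0,-0.002,0],[0.8,0,0,-0.002,0]]'; python3 -c "
from h import *;avg(3)"
python3 -m handwheel '[[0.8,0,0,-0.0005,0],[0.8,0,0,-0.0008,0],[0.8,0,0,-0.0008,0]]'; python3 -c "
from h import *;avg(3)"
python3 -m handwheel '[[0.8,0,0,-0.0005,0],[0.8,0,0,-0.0005,0]]'; python3 -c "
from h import *;avg(3)"
```

```text
time: 20.55
ee_pos: [0.5565, 0.2454, 0.1599]
tcp_rot: [-179.6, 0.0, 82.1]
wrist_force: [-0.3, -0.8, -2.0]
opening: 0.0432
t=20.65 tcp x=82.84 y=0.70 z=160.00 back=94.9 under=90.8 yaw=82.13 F=[-0.22 -0.29 -2.18] sd=[0.02 0.02 0.08 0.23 0.41 0.39]
time: 20.95
ee_pos: [0.5566, 0.2455, 0.1592]
tcp_rot: [-179.6, 0.0, 82.1]
wrist_force: [-0.7, 0.1, -1.8]
opening: 0.0432
t=21.05 tcp x=82.85 y=0.71 z=159.26 back=95.0 under=90.1 yaw=82.12 F=[-0.14  0.25 -1.59] sd=[0.01 0.01 0.02 0.51 0.29 0.15]
time: 21.25
ee_pos: [0.5566, 0.2455, 0.1587]
tcp_rot: [-179.6, 0.0, 82.1]
wrist_force: [0.2, -0.6, -2.3]
opening: 0.0435
t=21.35 tcp x=82.86 y=0.70 z=158.74 back=95.0 under=89.5 yaw=82.12 F=[ 0.19 -0.25 -1.75] sd=[0.   0.01 0.01 0.14 0.24 0.51]
```

```bash

python3 -m handwheel '[[0.8,0,0,-0.0005,0],[0.8,0,0,-0.0005,0]]'; python3 -c "
from h import *;avg(3)"
python3 -m handwheel '[[0.8,0,0,-0.0004,0],[0.8,0,0,-0.0004,0]]'; python3 -c "
from h import *;avg(3)"
python3 -m handwheel '[[0.8,0,0,-0.0003,0],[0.8,0,0,-0.0003,0]]'; python3 -c "
from h import *;avg(3)"
```

```text
time: 21.55
ee_pos: [0.5565, 0.2455, 0.1582]
tcp_rot: [-179.6, 0.0, 82.1]
wrist_force: [0.5, -0.3, -1.4]
opening: 0.0437
t=21.65 tcp x=82.83 y=0.70 z=158.21 back=94.9 under=89.0 yaw=82.12 F=[ 0.26 -0.14 -1.63] sd=[0.01 0.   0.04 0.71 0.84 0.44]
time: 21.85
ee_pos: [0.5566, 0.2454, 0.1578]
tcp_rot: [-179.6, 0.0, 82.1]
wrist_force: [0.2, -0.3, -1.9]
opening: 0.0433
t=21.95 tcp x=82.83 y=0.69 z=157.81 back=94.9 under=88.6 yaw=82.12 F=[-0.01  0.07 -1.41] sd=[0.01 0.01 0.01 0.3  0.24 0.35]
time: 22.15
ee_pos: [0.5566, 0.2454, 0.1575]
tcp_rot: [-179.6, 0.0, 82.1]
wrist_force: [0.8, 0.0, -0.8]
opening: 0.0433
t=22.25 tcp x=82.85 y=0.69 z=157.53 back=95.0 under=88.3 yaw=82.12 F=[ 0.23  0.13 -1.49] sd=[0.01 0.01 0.01 0.88 0.18 0.49]
```

```bash

python3 -m handwheel '[[0.8,0,0,-0.0003,0],[0.8,0,0,-0.0003,0]]'; python3 -c "
from h import *;avg(3)"
python3 -m handwheel '[[0.8,0,0,-0.0003,0],[0.8,0,0,-0.0003,0]]'; python3 -c "
from h import *;avg(3)"
python3 -m handwheel '[[0.8,0,0,-0.0003,0],[0.8,0,0,-0.0003,0]]'; python3 -c "
from h import *;avg(3)"
```

```text
time: 22.45
ee_pos: [0.5566, 0.2455, 0.1574]
tcp_rot: [-179.6, -0.0, 82.1]
wrist_force: [0.3, -0.2, 0.9]
opening: 0.0431
t=22.55 tcp x=82.90 y=0.72 z=157.39 back=95.0 under=88.2 yaw=82.13 F=[0.06 0.02 0.26] sd=[0.01 0.01 0.02 0.24 0.46 0.52]
time: 22.75
ee_pos: [0.5567, 0.2454, 0.1573]
tcp_rot: [-179.6, -0.0, 82.1]
wrist_force: [-0.5, -0.1, 1.1]
opening: 0.0432
t=22.85 tcp x=82.95 y=0.74 z=157.26 back=95.1 under=88.1 yaw=82.13 F=[-0.41  0.43  0.74] sd=[0.   0.02 0.01 0.08 0.53 0.4 ]
time: 23.05
ee_pos: [0.5567, 0.2455, 0.1571]
tcp_rot: [-179.6, -0.0, 82.1]
wrist_force: [0.9, -0.2, 2.3]
opening: 0.0432
t=23.15 tcp x=83.01 y=0.77 z=157.16 back=95.1 under=88.0 yaw=82.13 F=[ 0.17 -0.44  1.89] sd=[0.   0.01 0.01 0.61 0.33 0.36]
```

Contact below: Fz went from −1.5 to +1.9 N at underside 88.2, against 88.5 predicted, so it rests on the slot end. A quick look, then ease the grip and open partway.

```bash
python3 -m handwheel '[[0.8,0,0,0,0],[0.8,0,0,0,0]]' 20
python3 - <<'E'
from h import *
from workcell import viewer
status()
for n in("scene","wrist"):
    c=viewer.camera(n)["color"]
    if n!="wrist": c=cv2.resize(c[60:150,290:400],None,fx=6,fy=6,interpolation=cv2.INTER_CUBIC)
    cv2.imwrite(f"pics/j_{n}.png",c)
E
```

```text
time: 23.35
ee_pos: [0.5567, 0.2455, 0.1572]
tcp_rot: [-179.6, -0.0, 82.1]
wrist_force: [-0.1, -1.2, 1.7]
opening: 0.0432
t=23.35 cab tcp x=83.0 y=0.8 z=157.2 back x=95.1 under=88.0 yaw=82.13 Fcab=[ 0.1 -1.2  1.7] M=[-0.02  0.02  0.01] open=43.2
```

View pics/j_scene.png

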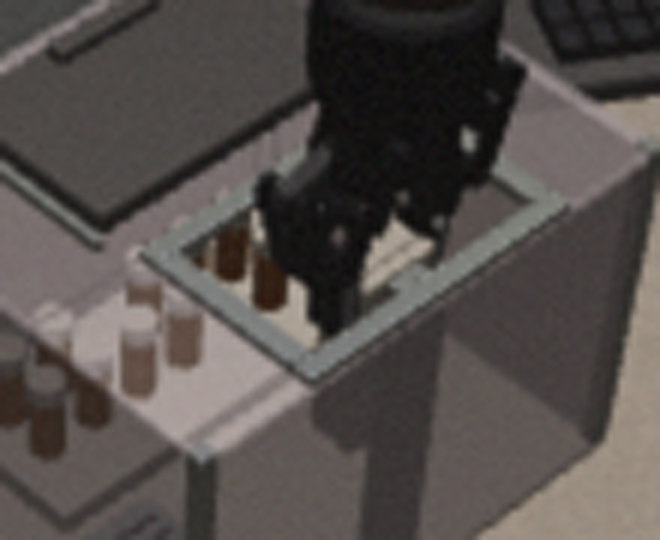

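View pics/j_wrist.png

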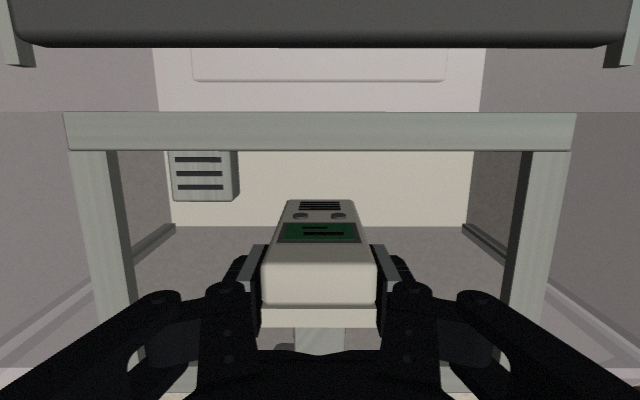

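The logger is on the rail and clear of the frame. Opening a little.

```bash
python3 -m handwheel '[[0.47,0,0,0,0],[0.45,0,0,0,0],[0.43,0,0,0,0],[0.41,0,0,0,0],[0.39,0,0,0,0]]'
python3 -m handwheel '[[0.37,0,0,0,0],[0.35,0,0,0,0],[0.35,0,0,0,0],[0.35,0,0,0,0]]'
python3 - <<'E'
from h import *
from workcell import viewer
status()
c=viewer.camera("wrist")["color"]
cv2.imwrite(f"pics/k_wrist.png",c);status()
E
```

```text
time: 23.95
ee_pos: [0.5567, 0.2455, 0.1571]
tcp_rot: [-179.6, -0.0, 82.1]
wrist_force: [0.1, 0.0, -0.5]
opening: 0.0522
time: 24.35
ee_pos: [0.5567, 0.2455, 0.1571]
tcp_rot: [-179.6, -0.0, 82.1]
wrist_force: [0.1, -0.1, -0.3]
opening: 0.0554
t=24.35 cab tcp x=83.0 y=0.8 z=157.1 back x=95.1 under=87.9 yaw=82.12 Fcab=[ 0.1 -0.1 -0.3] M=[-0.01 -0.05 -0.02] open=55.4
t=24.40 cab tcp x=83.0 y=0.8 z=157.1 back x=95.1 under=87.9 yaw=82.13 Fcab=[-0.1  0.8 -1. ] M=[ 0.05 -0.02  0.07] open=55.5
```

View pics/k_wrist.png

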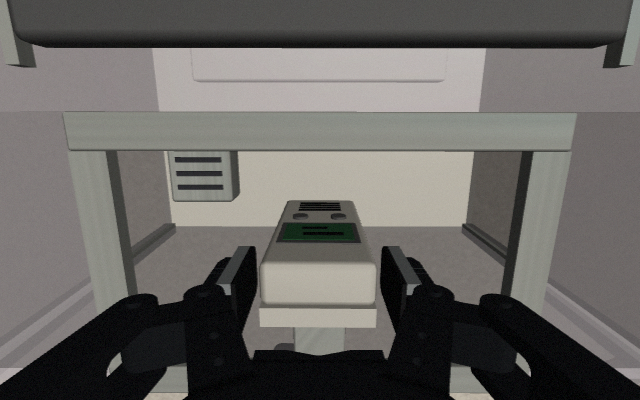

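The logger stays in place at cols 260–377, unchanged, with the fingers free on both sides. Going straight up and out.

```bash
python3 -m handwheel '[[0.35,0,0,0.008,0],[0.35,0,0,0.018,0],[0.35,0,0,0.03,0],[0.35,0,0,0.045,0],[0.35,0,0,0.06,0]]'
python3 -m handwheel '[[0.35,0,0,0.025,0],[0.35,0,0,0.05,0],[0.35,0,0,0.075,0],[0.35,0,0,0.1,0],[0.35,0,0,0.12,0]]'
python3 -m handwheel '[[0.35,0,0,0,0],[0.35,0,0,0,0]]'
python3 - <<'E'
from h import *
from workcell import viewer
import pickle
status()
for n in("scene","top","wrist"):
    c=viewer.camera(n);pickle.dump(c,open(f"f_{n}.pkl","wb"));c=c["color"]
    cv2.imwrite(f"pics/f_{n}.png",c)
    if n=="scene": cv2.imwrite("pics/f_scene_z.png",cv2.resize(c[40:190,250:410],None,fx=4,fy=4,interpolation=cv2.INTER_CUBIC))
E
```

```text
time: 24.9
ee_pos: [0.5568, 0.2455, 0.2189]
tcp_rot: [-179.7, -0.0, 82.1]
wrist_force: [-0.0, 0.4, -0.5]
opening: 0.0556
time: 25.4
ee_pos: [0.5567, 0.2455, 0.3417]
tcp_rot: [-179.8, -0.1, 82.1]
wrist_force: [0.4, -0.7, 0.1]
opening: 0.0555
time: 25.6
ee_pos: [0.5569, 0.2456, 0.3424]
tcp_rot: [-179.9, -0.2, 82.1]
wrist_force: [0.7, -0.4, -0.1]
opening: 0.0553
t=25.60 cab tcp x=83.2 y=0.9 z=342.4 back x=95.3 under=273.2 yaw=82.13 Fcab=[ 0.8 -0.3 -0.1] M=[ 0.05  0.   -0.04] open=55.3
```

View pics/f_scene_z.png

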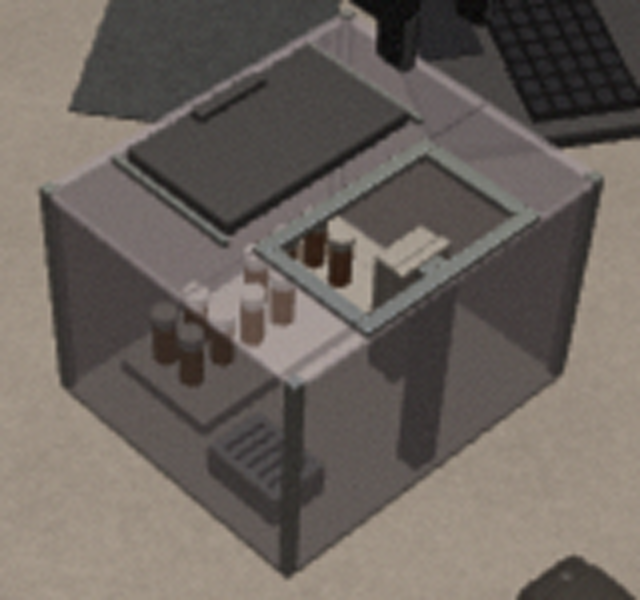

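View pics/f_wrist.png

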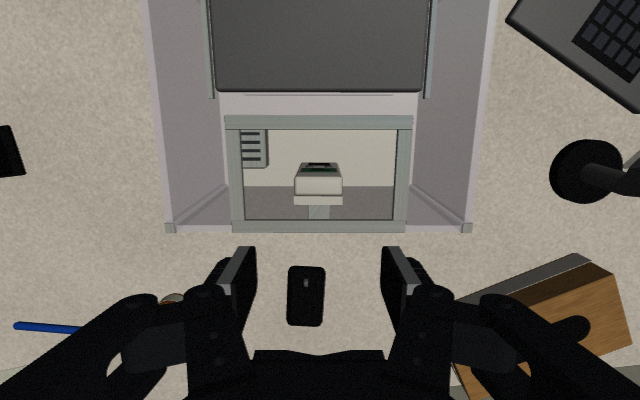

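View pics/f_scene.png

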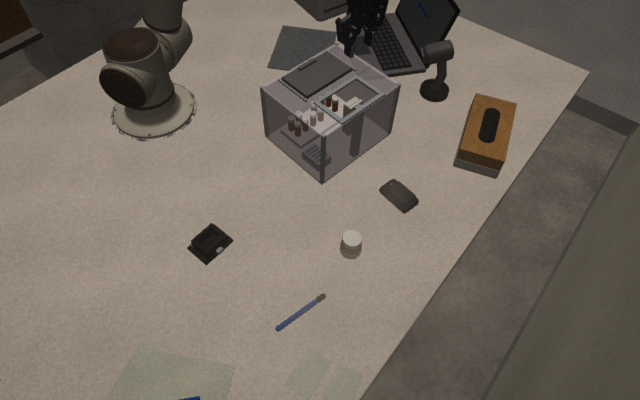

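The logger hangs against the rail, with its top at (294–343, 176–205) in the wrist view. The jar, marker and mouse haven't moved. One numeric check of the hung pose.

```bash
python3 - <<'E'
from h import *
import pickle
np.set_printoptions(precision=1,suppress=True)
c=pickle.load(open("f_wrist.pkl","rb"));th=np.radians(CY);Rm=np.array([[np.cos(th),-np.sin(th)],[np.sin(th),np.cos(th)]])
g=c["color"].max(2);roi=np.zeros_like(g);roi[172:207,288:350]=(g>130)[172:207,288:350]*255
k,_=cv2.findContours(roi,0,2)
x,y,w,h=cv2.boundingRect(max(k,key=cv2.contourArea));print([cv2.boundingRect(q) for q in k if cv2.contourArea(q)>20])
p=onz(c,[(294,205.3),(342.5,205.3),(296,177),(341,177)],.188);print((p[:,:2]-CT)@Rm*1e3)
a=cv2.imread("pics/scene0.png").astype(int);b=cv2.imread("pics/f_scene.png").astype(int)
for n,(u,v) in dict(jar=(351,243),marker=(301,312),mouse=(399,196)).items():
    print(n,abs(a-b)[v-28:v+28,u-28:u+28].mean())
E
```

```text
[(294, 196, 49, 11), (295, 172, 55, 22), (288, 172, 9, 14)]
[[ 95.8 -22.2]
 [ 95.9  21.8]
 [ 69.8 -19.9]
 [ 69.9  20.1]]
jar 1.672512755102041
marker 1.710140306122449
mouse 1.7793367346938775
```

```bash
python3 -c "
from workcell import job_done
print(job_done())"
```

```text
the job is handed in; nothing more can be done
None
```

The logger now hangs fully home on the stud in the drying cabinet, and I handed the job in about 26 s into the 67 s limit.

- **Slide:** I lowered it through the hatch and pressed it on the stud with about 2.7 N. The stud dropped into the keyhole at about 170 mm above the bench (the camera estimate was 169 mm).
- **Hanging:** I pushed it on until it touched the rail with about 2 N, eased back, and let it down until it carried about 3.4 N. It came to rest with its underside at 88.2 mm, against 88.5 mm predicted from where the stud dropped in.
- **Release:** I opened the gripper partway. The logger did not visibly move, and the arm came straight up and out. I saw no unexpected force on the way in or out, and the largest I measured on the cabinet was about 3.5 N.

**Last checks:** The wrist view shows the logger centred on the rail to within 0.3 mm, with the width expected if its top is at 188 mm. The jar, marker and mouse look unchanged in the scene camera (image noise only).

**One small disagreement:** The final camera reading puts the logger's back at x = 95.8 mm, slightly past the rail face at 95 mm. That is within the 2 mm camera calibration; by contact, the face was at a reading of about 95.4 mm.

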